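Level the kitchen scale, then put the cup on it

TASK

The kitchen scale rocks because its adjustable foot hangs in the air. Feel for the gap with light pressure and turn that corner's knob until the scale, left alone, rests firmly on all four feet, each carrying a fair share of the weight and none lifted off again by turning too far; only then set the small cup gently on the middle of the round pan, upright. Leave the scale where it stands, never lean on it hard, and do not disturb the other things.

Things in the scene. Friction and masses are not known exactly. Their poses are not given: they have to be found in the camera images.
- scale: Loose flat kitchen scale, 0.95 to 1.15 kg, white case 206 x 206 mm, top 25 mm above the worktop, four domed rubber feet 85 mm either way from the centre. Origin on the worktop under the case's centre; z up, +x far side, +y left side. Steel pan in the middle, dark display strip on the near edge. The three fixed feet bear it level at the start; the fourth, near right, hangs in the air.
- hump (a point): Middle of the top of the low square battery hump (40 x 40 mm, top 34 mm up) on the scale's far left corner. Its weight holds the near right foot off the worktop: a push of more than about 2 N down on the knob rocks that corner down until its foot meets the worktop; with 5 to 9 N it stays there, the far left foot is off, and the rubber of the adjustable foot takes the push less about 3.7 N.
- knob_axis (a point): Centre of the flat top of the adjusting knob, on its axis: an upright round ribbed grey knob, diameter 34 mm, side from 32 to 60 mm above the worktop, near right corner of the scale. The knob does not rise or sink on the scale as it turns. Clockwise from above screws the foot below it down, 16 mm a turn (2.55 mm per rad). Stiff (0.06 N m), stays where left. Axes: the scale's, not turning with the knob.
- foot_axis (a point): Point below the knob, in the plane of the three fixed feet's soles (moves with the case, not with the foot). The adjustable foot starts 2 to 6.8 mm short of this plane (not measured). Every rubber foot yields 1 mm per 6 N. With the rubber unpressed and the scale level, the knob's top is 60 mm above the worktop; the scale's weight alone sinks the case by 0.2 to 0.9 mm.
- pan (a point): Centre of the top of the round steel pan, 124 mm diameter, 34 mm above the worktop, 12 mm to +x of the scale's centre. All four feet are loaded while the adjustable foot is between about 0.3 mm short of the plane of the others and 0.9 mm beyond it; screwed out further it lifts the near left or far right foot off. Axes: the scale's.
- cup_mid (a point): Centre (half-way up, 26 mm above its base) of the small copper-coloured round cup, 52 mm diameter, 52 mm high, upright and open at the top, about 0.14 kg; it stands on the worktop in front of the hob, to the right of the scale. z up.
- bowl: Small dark bowl, 53 mm wide, 26 mm high, a bystander; origin under its centre.
- glass: Clear drinking glass, 81 mm wide, 92 mm high, a bystander; origin under its centre.
- spoon: Teaspoon, 132 mm long, lying flat, a bystander.
- tealight: Tea light, 38 mm wide, 15 mm high, a bystander; origin under its centre.
- tongs: Steel tongs, 317 mm long, lying flat on the right of the hob, a bystander.
Mind the look-alikes: they are no part of the job. Of the things that look like the part that bears cup_mid, take the one that is farthest to the robot's right at the start.

How it is judged (in metres and radians):
On the way, in this order (a step that is already met when the one before it is completed fails the run):
1. left alone and still without the cup, the scale bears on all four feet (each carries more than 1 N) (contact force between each of foot_fl_c0, foot_nl_c0, foot_fr_c0, foot_nr_c0 and anything else above 1 N and contact force between scale and the fingers below 0.1 N and contact force between cup and scale below 0.05 N and linear speed of scale below 0.01 m/s), for 0.3 s.
2. the cup stands on the pan (contact force between cup and scale above 0.5 N and horizontal distance between cup_mid and pan below 0.025 m), for 0.2 s.
At the end, for the whole second after the job is handed in: The scale, within 40 mm of where it stood and level within 0.02 rad, bears on all four feet (each carries more than 1 N), and the cup stands at rest, upright within 0.1 rad, on the pan, its centre within 25 mm of the pan's centre (all of step 2 and contact force between each of foot_fl_c0, foot_nl_c0, foot_fr_c0, foot_nr_c0 and anything else above 1 N and angle between scale's own z axis and vertical below 0.02 rad and distance of scale from where it was at the start of the episode below 0.04 m and z of cup_mid in the frame of pan between 0.021 and 0.031 m and angle between cup_mid's own z axis and vertical below 0.1 rad and linear speed of each of cup, scale below 0.02 m/s); the robot touches nothing.
It fails at once if the scale is leaned on so hard that one of its feet carries more than 20 N (contact force between any of foot_fl_c0, foot_nl_c0, foot_fr_c0, foot_nr_c0 and anything else above 20 N).
It fails at once if the cup is banged down (more than 15 N between cup and scale) (contact force between cup and scale above 15 N).
It fails at once if a bystander is moved by more than 30 mm (distance of any of bowl, glass, spoon, tealight, tongs from where it was at the start of the episode above 0.03 m).
It also fails if it takes over 72 s, if anything falls off the work surface, if the arm or the gripper's body presses on something with over 40 N, if the wrist force passes 120 N, or if a joint passes its speed limit or range.

ROBOT

A 6-joint arm with a two-finger parallel gripper is mounted at the origin on a cart in front of the work surface, level with it; the furniture and walls round the work are solid. World frame = base frame: x ahead of the robot, y to its left, z up, the work surface at z = 0. Lengths are in m, angles in degrees, forces in N, time in s.
With the tool pointing down it reaches from about 0.4 to 0.825 m from the base axis. Payload 7 kg.
Tool frame: the origin (TCP) lies at the very end of the fingers, on their centre line; the grasp point (between the pads) lies 19 mm behind it; z points along the fingers, y is the direction in which the jaws open and shut (so a half turn about z gives the same grasp; the last joint's range is limited). The gripper opens to 88 mm and grips with 3 to 60 N. Pads are 19 mm wide; open, the fingers measure 130 mm over their backs; the gripper's body (78 mm by 193 mm) begins 47 mm behind the grasp point.
Start: joints at [85.319, 20.546, 0.682, 0, -70.136, -16.507], TCP at [0.244, 0.629, 0.189] pointing down, gripper open.
Joint ranges: [-176.03, 176.03], [-82.01, 121.73], [-58.28, 71.71], [-173.87, 95.51], [-174.79, -0.11], [-173.66, 173.66]. Speed limits (degrees/s): [136.94, 136.94, 172.46, 180, 180, 180].

INTERFACE

Orientations are given as [roll, pitch, yaw] about the fixed x, y, z axes, in that order (R = Rz(yaw) Ry(pitch) Rx(roll)).
In Python, from plant import telemetry, optics, ctrl gives the robot as it stands.
- The arm moves only by the tool servo_tool, never from a script. Its argument "rows" is a list of rows, each a list of 3 entries, a list of its own where there are three numbers: the shift along the tool's x, y, z in m, then the turn, a rotation vector about the tool's x, y, z in units of 6 degrees (1.0 is 6 degrees), then the closure, from 0 (fully open) to 1 (shut). A call has 1 to 20 rows; each row shifts and turns the commanded pose from where the row before left it, along the tool's axes as they then stand; what a row does not reach is not made up. A row lasts 1/12 s, in which the tool goes at most 41.7 mm and 7.16 degrees, less where a joint would pass 70% of its speed; a pose out of reach is approached as far as the arm can. A call is refused whole if a number of a shift passes 0.0417 or a number of a turn 1, either way. A call with a gripper value outside its range is refused whole. The fingers move at their own pace and stop on an object; the grip force is fixed at half the most. Time passes only in rows, so rows that do not move let the fingers close. It gives the time, the measured TCP pose, the force and the opening at its end, in the units of the state.
- telemetry.get_obs(): the state, without advancing time (a new reading comes with each control period).
- optics.snapshot(name): name is "scene" or "top"; returns the picture (480x640x3 uint8, red, green, blue); there is no depth.
- optics.camera_info(name): a dict with "mtx" (3x3 intrinsics, pixels), "rvec" (rotation vector, rad) and "tvec" (3), from world to camera coordinates, as OpenCV has them. Camera axes: x right, y down, z forward; pixel columns grow to the right and rows downward; lengths in m; the calibration is good to about 2 mm. A picture is of the moment at which its call begins. camera_info takes no time and is no camera call.
- ctrl.close_job(): hands the job in, once; it reports no verdict.
The state is a dict: "clock": time; "joint_pos": joint angles; "qvel": joint speeds; "tau": joint torques, N m; "tool_pos": TCP position; "orientation": TCP orientation; "force": force on the tool from outside, world axes, zero at the start; "moment": the same for the moment, N m; "opening": finger opening in m.
Only numpy, scipy, OpenCV 4.12 (cv2) and the standard library are available. Lean on these libraries where they do the work, as an engineer would, in place of code of your own. Each camera call takes 0.05 s, during which the arm holds its last target.

## Working session

There is one attempt and no reset: what is moved stays moved. The work goes in short steps, Python scripts to look and compute and a tool call to move; the robot and the scene stay as the last step left them, time stands still between calls to the robot, and variables do not carry over. Pictures are saved under pics/ and viewed, and the job is handed in when it is done.

Besides the shell and the picture viewer there is one more tool, called after "Request:" as name(argument=value, ...), one argument or row to a line, values as JSON. servo_tool: Moves the arm, as the interface text tells. Its arguments: {"type":"object","properties":{"rows":{"type":"array"}},"required":["rows"]}

```bash
mkdir -p pics; ls; python3 - <<'E'
from plant import telemetry, optics, ctrl
import cv2
print(telemetry.get_obs())
for n in ("scene","top"):
    im=optics.snapshot(n); cv2.imwrite(f"pics/{n}0.png",im[:,:,::-1]); print(n,optics.camera_info(n))
E
```

```text
pics
{'clock': 0.0, 'joint_pos': array([ 8.53201159e+01,  2.05896815e+01,  6.32814333e-01, -2.04607127e-02,
       -7.01342830e+01, -1.65087089e+01]), 'qvel': array([-0.01702378,  0.08822222, -0.03084864,  0.03505125, -0.06291987,
        0.0791207 ]), 'tau': array([ 2.67234309e-04, -5.82714307e+01,  2.93051237e+01,  6.99689224e+00,
        6.91245645e-03, -1.57537174e-04]), 'tool_pos': array([0.24377999, 0.6288492 , 0.18783416]), 'orientation': array([ 1.79907141e+02, -7.46243720e-03, -2.11955551e+01]), 'force': array([-0.22470326,  0.30237706,  0.16910635]), 'moment': array([-0.00060426,  0.01116967, -0.04136579]), 'opening': 0.08732377744938152}
scene {'mtx': array([[561.54729461,   0.        , 320.25641097],
       [  0.        , 561.54729461, 239.3196161 ],
       [  0.        ,   0.        ,   1.        ]]), 'rvec': array([ 0.0990453 ,  2.9404889 , -1.08370199]), 'tvec': array([0.5576799 , 0.04606936, 1.57637663])}
top {'mtx': array([[478.62399073,   0.        , 322.3023102 ],
       [  0.        , 478.62399073, 239.92253589],
       [  0.        ,   0.        ,   1.        ]]), 'rvec': array([ 2.15958335, -2.14964033,  0.08569051]), 'tvec': array([-0.04552607,  0.56782692,  1.2382976 ])}
```

View pics/scene0.png

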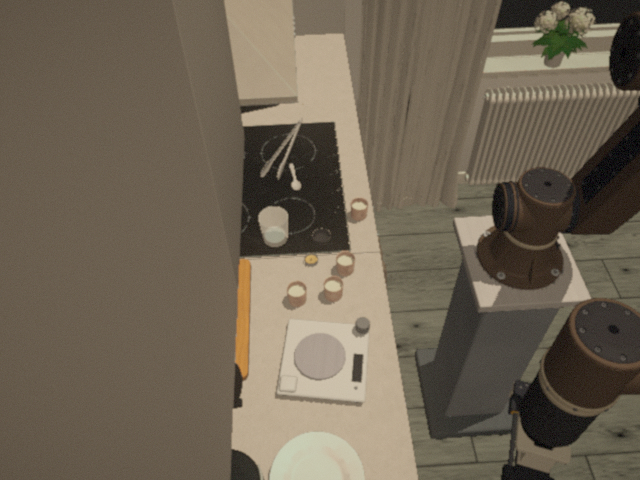

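View pics/top0.png

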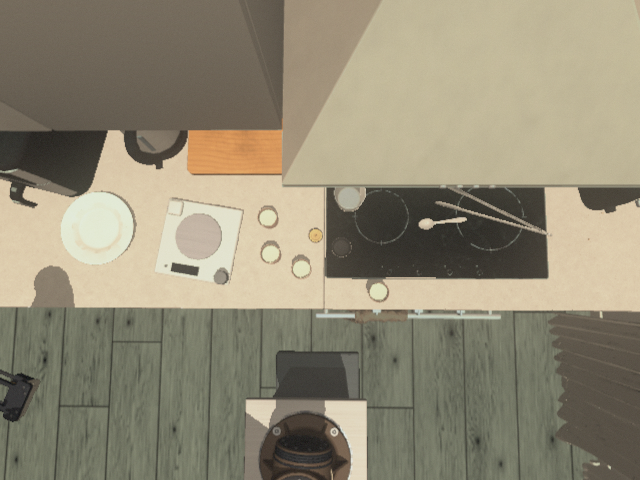

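The top view shows the scale at about (199,240), with the knob at (221,276), the hump at (176,207) and the pan at (198,236).

Four things could be taken for the cup, at top-view pixels (268,217), (271,253), (301,268) and (378,291). The description asks for the one farthest to the robot's right, in front of the hob, so I choose (378,291), which is scene (359,209). I'll check it in a close crop and measure.

```bash
cat > h.py <<'E'
import numpy as np, cv2
from plant import telemetry, optics, ctrl
def cam(n):
    i=optics.camera_info(n); R=cv2.Rodrigues(i["rvec"])[0]; return i["mtx"],R,i["tvec"]
def ray(n,px):
    K,R,t=cam(n); d=R.T@np.linalg.inv(K)@np.array([px[0],px[1],1.0]); return -R.T@t,d
def plane(n,px,z):
    o,d=ray(n,px); return o+d*(z-o[2])/d[2]
def proj(n,p):
    K,R,t=cam(n); q=K@(R@np.array(p)+t); return q[:2]/q[2]
E
python3 - <<'E'
from h import *
t=cv2.imread("pics/top0.png"); s=cv2.imread("pics/scene0.png")
for n in("top","scene"): print(n,ray(n,(320,240))[0])
def crop(im,x,y,w,h,k): return cv2.resize(im[y:y+h,x:x+w],None,fx=k,fy=k,interpolation=cv2.INTER_CUBIC)
a=crop(t,145,190,110,100,5); cv2.imwrite("pics/cs.png",a)
b=np.hstack([crop(t,350,265,60,50,6),crop(s,330,185,60,50,6)]); cv2.imwrite("pics/cc.png",b)
c=crop(s,270,310,110,100,5); cv2.imwrite("pics/css.png",c)
for nm,px,z in [("knob",(221,276),.06),("pan",(198.5,236),.034),("hump",(176,207),.034),("cup",(378,291),.052),("c1",(268,217),.052),("c2",(271,253),.052),("c3",(301,268),.052)]:
    print(nm,plane("top",px,z).round(4))
print("scene knob",plane("scene",(363,324),.06),"cup",plane("scene",(359,205),.052),"pan",plane("scene",(320,356),.034))
E
```

```text
top [ 0.43435475 -0.07642612  1.28971935]
scene [0.59751204 0.95243635 1.23852206]
knob [0.4704 0.217  0.06  ]
pan [0.577  0.2864 0.034 ]
hump [0.655  0.3498 0.034 ]
cup [ 0.4344 -0.1872  0.052 ]
c1 [0.6256 0.0993 0.052 ]
c2 [0.531  0.0898 0.052 ]
c3 [0.4924 0.0112 0.052 ]
scene knob [0.4673334 0.227625  0.06     ] cup [ 0.43330125 -0.18108369  0.052     ] pan [0.57690124 0.2930234  0.034     ]
```

View pics/cs.png

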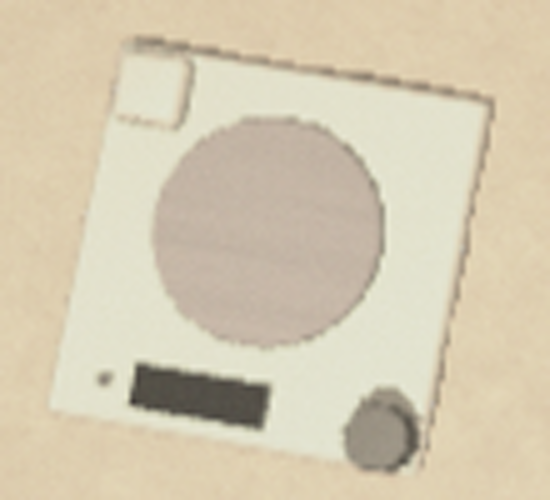

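View pics/cc.png

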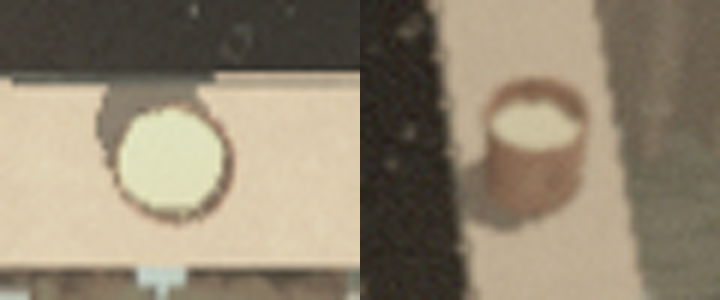

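View pics/css.png

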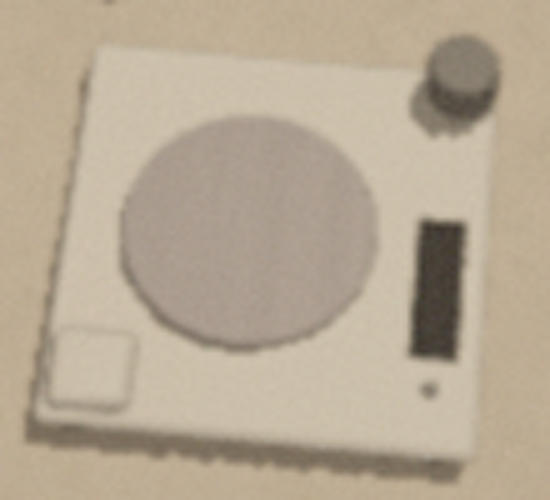

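The crop confirms a copper cup, standing upright, with its rim at about top (378,291) and scene (359,204). The scale case shows a yaw of about -10°. Next I'll refine the centres with masks and ray intersections.

```bash
python3 - <<'E'
from h import *
ims={n:cv2.imread(f"pics/{n}0.png") for n in("top","scene")}
def tri(a,b):
    (o1,d1),(o2,d2)=ray("top",a),ray("scene",b); A=np.stack([d1,-d2],1)
    k=np.linalg.lstsq(A,o2-o1,rcond=None)[0]; p,q=o1+k[0]*d1,o2+k[1]*d2
    return (p+q)/2,np.linalg.norm(p-q)
def seg(n,x,y,w,h,f):
    im=ims[n][y:y+h,x:x+w].astype(int); m=f(im[...,2],im[...,1],im[...,0]).astype(np.uint8)
    c=max(cv2.findContours(m,0,1)[0],key=cv2.contourArea); e=cv2.fitEllipse(c); M=cv2.moments(c)
    print(n,"ell",np.round([e[0][0]+x,e[0][1]+y,*e[1]],2),"cent",round(M['m10']/M['m00']+x,2),round(M['m01']/M['m00']+y,2)); return c+np.array([x,y])
for n,(x,y) in {"top":(198,236),"scene":(320,356),}.items(): print(n,ims[n][y,x],"case",ims[n][y-26 if n=="top" else y-31,x])
print(ims["top"][277,220],ims["scene"][323,362],ims["top"][288,220],ims["scene"][316,362])
# pan: darker than case
pt=seg("top",173,210,52,52,lambda r,g,b:(r<218)&(r>150))
ps=seg("scene",291,330,58,54,lambda r,g,b:(r<186)&(r>130))
kt=seg("top",212,268,17,18,lambda r,g,b:(r<165)&(r>110)&(r-b<30))
ks=seg("scene",354,315,17,18,lambda r,g,b:(r<150)&(r>90))
ct=seg("top",365,280,26,25,lambda r,g,b:(g>b+18)&(g>r-12)&(g>190))
print("knob tri",tri((220.2,277.0),(362.2,322.8)), plane("top",(220.2,277),.06),plane("scene",(362.2,322.8),.06))
# case corners at z=.025 
for nm,u,z in [("fl?",(124,42),.025),("fr",(494,100),.025),("nr",(417,473),.025),("nl",(50,408),.025),("hump",(150,92),.034)]:
    print(nm,plane("top",((u[0]+.5)/5-.5+145,(u[1]+.5)/5-.5+190),z).round(4))
for nm,u in [("cup top rim",(172,162))]:
    print(nm,plane("top",((u[0]+.5)/6-.5+350,(u[1]+.5)/6-.5+265),.052).round(4))
print("cup rim scene",plane("scene",((537-360+.5)/6-.5+330,(115+.5)/6-.5+185),.052).round(4))
E
```

```text
top [167 185 200] case [205 225 227]
scene [143 157 171] case [171 191 203]
[131 147 155] [113 127 138] [177 207 223] [138 162 178]
top ell [198.3  236.08  45.73  47.22] cent 198.31 236.08
scene ell [319.09 356.54  46.73  51.28] cent 319.08 356.56
top ell [221.03 275.99  13.68  15.39] cent 220.98 275.98
scene ell [361.64 325.35  14.64  16.21] cent 361.57 324.63
top ell [377.91 290.86  15.29  16.51] cent 377.91 290.88
knob tri (array([0.46812102, 0.22040751, 0.05401045]), np.float64(0.00026114331295230115)) [0.46782907 0.21898946 0.06      ] [0.46890374 0.22408953 0.06      ]
fl? [0.6812 0.3718 0.025 ]
fr [0.6498 0.1699 0.025 ]
nr [0.4499 0.2061 0.025 ]
nl [0.4833 0.4036 0.025 ]
hump [0.6523 0.3534 0.034 ]
cup top rim [ 0.4329 -0.1878  0.052 ]
cup rim scene [ 0.4325 -0.1861  0.052 ]
```

Request:
servo_tool(
  rows=[
    [[0, 0, 0], [0, 0, -0.885], 1],
    [[0, 0, 0], [0, 0, -0.885], 1],
    [[0, 0, 0], [0, 0, -0.885], 1],
    [[0, 0, 0], [0, 0, -0.885], 1],
    [[0.016, 0.0292, 0.004], [0, 0, 0], 1],
    [[0.016, 0.0292, 0.004], [0, 0, 0], 1],
    [[0.016, 0.0292, 0.004], [0, 0, 0], 1],
    [[0.016, 0.0292, 0.004], [0, 0, 0], 1],
    [[0.016, 0.0292, 0.004], [0, 0, 0], 1],
    [[0.016, 0.0292, 0.004], [0, 0, 0], 1],
    [[0.016, 0.0292, 0.004], [0, 0, 0], 1],
    [[0.016, 0.0292, 0.004], [0, 0, 0], 1],
    [[0.016, 0.0292, 0.004], [0, 0, 0], 1],
    [[0.016, 0.0292, 0.004], [0, 0, 0], 1],
    [[0.016, 0.0292, 0.004], [0, 0, 0], 1],
    [[0.016, 0.0292, 0.004], [0, 0, 0], 1],
    [[0.016, 0.0292, 0.004], [0, 0, 0], 1],
    [[0.016, 0.0292, 0.004], [0, 0, 0], 1],
    [[0, 0, 0], [0, 0, 0], 1],
    [[0, 0, 0], [0, 0, 0], 1],
  ],
)

```text
clock: 1.77
tool_pos: [0.4686, 0.219, 0.1323]
orientation: [180.0, 0.0, -0.1]
force: [0.3, 0.1, -0.3]
opening: 0.0005
```

Request:
servo_tool(
  rows=[
    [[0, 0, 0.015], [0, 0, 0], 1],
    [[0, 0, 0.015], [0, 0, 0], 1],
    [[0, 0, 0.015], [0, 0, 0], 1],
    [[0, 0, 0.013], [0, 0, 0], 1],
    [[0, 0, 0.005], [0, 0, 0], 1],
    [[0, 0, 0.002], [0, 0, 0], 1],
    [[0, 0, 0], [0, 0, 0], 1],
  ],
)

```text
clock: 2.35
tool_pos: [0.4681, 0.2213, 0.0677]
orientation: [180.0, 0.0, 0.1]
force: [-0.3, 0.0, -0.0]
opening: 0.0006
```

```bash
python3 - <<'E'
from h import *
o=telemetry.get_obs(); print(o["tool_pos"],o["force"],o["joint_pos"])
for n,(x,y,w,h) in {"top":(190,240,60,55),"scene":(335,290,60,55)}.items():
    im=optics.snapshot(n); cv2.imwrite(f"pics/a_{n}.png",cv2.resize(im[y:y+h,x:x+w,::-1],None,fx=7,fy=7,interpolation=cv2.INTER_CUBIC))
    print(proj(n,o["tool_pos"]))
a=[cv2.imread(f"pics/a_{n}.png") for n in("top","scene")]; cv2.imwrite("pics/a.png",cv2.resize(np.hstack(a),(800,367)))
E
```

```text
[0.46814096 0.22125961 0.06772288] [-0.29728071  0.02525168 -0.01956071] [ 4.70410383e+01  1.24737948e+01 -2.82804913e+01  4.08485866e-03
 -4.92707513e+01  4.30539020e+01]
[218.60516579 276.78720027]
[362.51358338 320.09096945]
```

View pics/a.png

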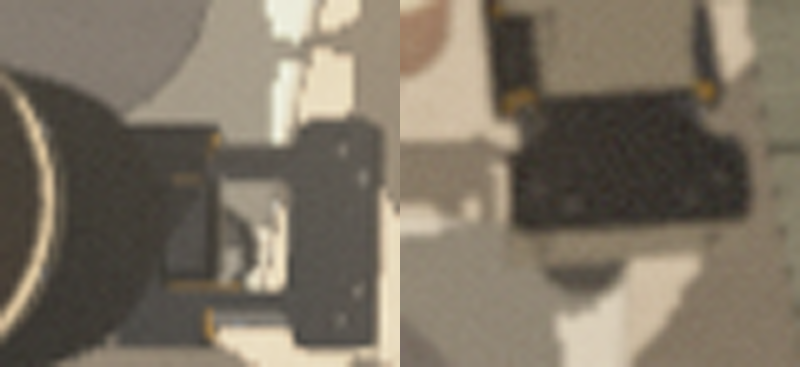

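The tool hides the knob in both views, though a dark arc of it shows under the fingers. I'll feel for it by descending gently.

Request:
servo_tool(
  rows=[
    [[0, 0, 0.0015], [0, 0, 0], 1],
    [[0, 0, 0.0015], [0, 0, 0], 1],
    [[0, 0, 0.0015], [0, 0, 0], 1],
    [[0, 0, 0.0015], [0, 0, 0], 1],
    [[0, 0, 0], [0, 0, 0], 1],
  ],
)

```text
clock: 2.87
tool_pos: [0.4682, 0.2206, 0.0615]
orientation: [180.0, 0.0, 0.0]
force: [0.5, 0.2, -0.7]
opening: 0.0004
```

Request:
servo_tool(
  rows=[
    [[0, 0, 0.001], [0, 0, 0], 1],
    [[0, 0, 0], [0, 0, 0], 1],
  ],
)

```text
clock: 3.03
tool_pos: [0.4683, 0.2206, 0.0606]
orientation: [180.0, 0.0, 0.0]
force: [0.3, 0.6, -1.4]
opening: 0.0005
```

Request:
servo_tool(
  rows=[
    [[0, 0, 0.001], [0, 0, 0], 1],
    [[0, 0, 0], [0, 0, 0], 1],
  ],
)

```text
clock: 3.2
tool_pos: [0.4683, 0.2207, 0.0596]
orientation: [180.0, 0.0, 0.0]
force: [0.1, 0.3, -0.1]
opening: 0.0007
```

Request:
servo_tool(
  rows=[
    [[0, 0, 0.001], [0, 0, 0], 1],
    [[0, 0, 0], [0, 0, 0], 1],
  ],
)

```text
clock: 3.37
tool_pos: [0.4683, 0.2207, 0.0586]
orientation: [180.0, 0.0, 0.1]
force: [0.6, -0.2, -0.4]
opening: 0.0001
```

Request:
servo_tool(
  rows=[
    [[0, 0, 0.0005], [0, 0, 0], 1],
    [[0, 0, 0.0005], [0, 0, 0], 1],
    [[0, 0, 0], [0, 0, 0], 1],
  ],
)

```text
clock: 3.62
tool_pos: [0.4683, 0.2207, 0.0577]
orientation: [180.0, 0.0, 0.1]
force: [-0.2, -0.1, -0.8]
opening: 0.0004
```

Request:
servo_tool(
  rows=[
    [[0, 0, 0.0005], [0, 0, 0], 1],
    [[0, 0, 0.0005], [0, 0, 0], 1],
    [[0, 0, 0], [0, 0, 0], 1],
  ],
)

```text
clock: 3.87
tool_pos: [0.4683, 0.2207, 0.0567]
orientation: [180.0, 0.0, 0.1]
force: [-0.1, 0.5, -0.5]
opening: 0.0002
```

Request:
servo_tool(
  rows=[
    [[0, 0, 0.0005], [0, 0, 0], 1],
    [[0, 0, 0.0005], [0, 0, 0], 1],
    [[0, 0, 0], [0, 0, 0], 1],
  ],
)

```text
clock: 4.12
tool_pos: [0.4683, 0.2207, 0.0557]
orientation: [180.0, 0.0, 0.1]
force: [-0.7, -0.5, 0.7]
opening: 0.0006
```

Request:
servo_tool(
  rows=[
    [[0, 0, 0.0005], [0, 0, 0], 1],
    [[0, 0, 0.0005], [0, 0, 0], 1],
    [[0, 0, 0], [0, 0, 0], 1],
  ],
)

```text
clock: 4.37
tool_pos: [0.4683, 0.2207, 0.0546]
orientation: [180.0, 0.0, 0.0]
force: [0.3, 0.3, -0.2]
opening: 0.0003
```

Request:
servo_tool(
  rows=[
    [[0, 0, 0], [0, 0, 0], 1],
  ],
)

```text
clock: 4.45
tool_pos: [0.4683, 0.2207, 0.0547]
orientation: [180.0, 0.0, 0.1]
force: [-0.4, 0.7, 0.6]
opening: 0.0003
```

Request:
servo_tool(
  rows=[
    [[0, 0, 0], [0, 0, 0], 1],
  ],
)

```text
clock: 4.53
tool_pos: [0.4684, 0.2207, 0.0548]
orientation: [180.0, -0.0, 0.1]
force: [-0.1, 0.3, 0.1]
opening: 0.001
```

```bash
python3 - <<'E'
from h import *
o=telemetry.get_obs(); print(o["tool_pos"],o["force"])
im=optics.snapshot("scene"); cv2.imwrite("pics/b.png",cv2.resize(im[285:415,260:400,::-1],None,fx=5,fy=4.6,interpolation=cv2.INTER_CUBIC))
E
```

```text
[0.46835147 0.22072127 0.05477562] [-0.12920495  0.31885737  0.07506511]
```

View pics/b.png

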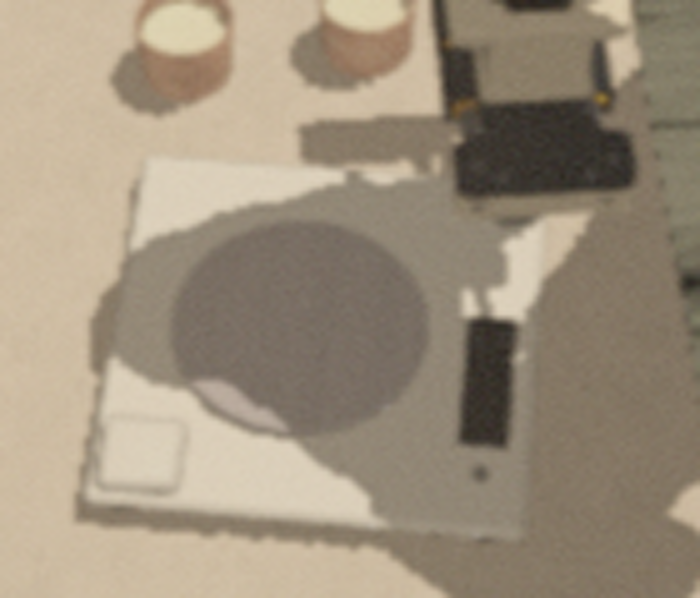

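Request:
servo_tool(
  rows=[
    [[0, 0, 0.0005], [0, 0, 0], 1],
    [[0, 0, 0.0005], [0, 0, 0], 1],
    [[0, 0, 0], [0, 0, 0], 1],
  ],
)

```text
clock: 4.83
tool_pos: [0.4683, 0.2207, 0.0537]
orientation: [180.0, 0.0, 0.1]
force: [0.6, -0.5, 0.0]
opening: 0.0003
```

Request:
servo_tool(
  rows=[
    [[0, 0, 0.0005], [0, 0, 0], 1],
    [[0, 0, 0.0005], [0, 0, 0], 1],
    [[0, 0, 0], [0, 0, 0], 1],
  ],
)

```text
clock: 5.08
tool_pos: [0.4683, 0.2207, 0.0526]
orientation: [180.0, 0.0, 0.0]
force: [0.6, 0.1, 0.4]
opening: 0.0003
```

```bash
python3 - <<'E'
from h import *
o=telemetry.get_obs(); print(o["tool_pos"],o["force"])
im=optics.snapshot("scene")[:,:,::-1]; im0=cv2.imread("pics/scene0.png")
for (x,y,w,h) in [(272,370,30,32),(275,315,20,20),(340,350,32,45)]:
    a,b=[np.float32(cv2.cvtColor(np.ascontiguousarray(i[y:y+h,x:x+w]),cv2.COLOR_BGR2GRAY)) for i in(im0,im)]
    print(cv2.phaseCorrelate(a,b,cv2.createHanningWindow((w,h),cv2.CV_32F)))
im=optics.snapshot("top"); cv2.imwrite("pics/c.png",cv2.resize(im[185:305,130:290,::-1],None,fx=5,fy=5,interpolation=cv2.INTER_CUBIC))
E
```

```text
[0.46828994 0.22068118 0.05264944] [0.57308833 0.10481531 0.36084127]
((-0.02737719556648166, 0.04850692181793903), 0.9784581810235977)
((-0.26310386369101657, -0.055660134227002445), 0.9255625510215759)
((-0.1687856191924091, 0.4388909633495679), 0.957249559296502)
```

View pics/c.png

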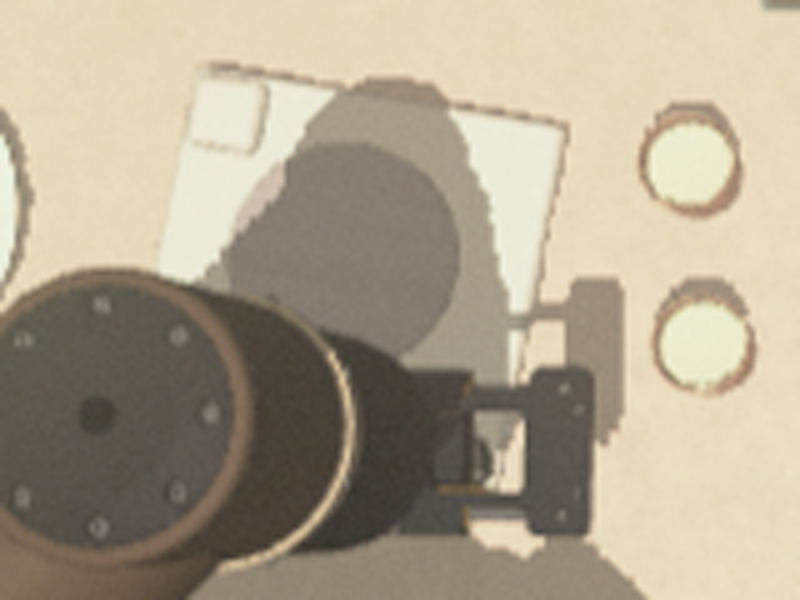

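```bash
python3 - <<'E'
from h import *
o=telemetry.get_obs(); p=o["tool_pos"]
a=optics.snapshot("scene"); b=optics.snapshot("top")
A=cv2.resize(a[285:345,330:405,::-1],None,fx=10,fy=10,interpolation=cv2.INTER_CUBIC); cv2.imwrite("pics/d1.png",A)
B=cv2.resize(b[250:300,195:265,::-1],None,fx=11,fy=11,interpolation=cv2.INTER_CUBIC); cv2.imwrite("pics/d2.png",B)
for q in [p,p+[0,.0215,0],p-[0,.0215,0],p+[.0095,0,0],p-[.0095,0,0],p+[0,.0,.047+.019],p+[0,.0965,.066],p+[0,-.0965,.066]]:
    u=proj("scene",q); v=proj("top",q); print(q.round(3),((u-[330,285])*10).round(),((v-[195,250])*11).round())
k=np.array([.468,.2195,.0597]); print("knob",((proj("scene",k)-[330,285])*10).round(),((proj("top",k)-[195,250])*11).round())
E
```

```text
[0.468 0.221 0.053] [322. 382.] [277. 296.]
[0.468 0.242 0.053] [331. 458.] [187. 295.]
[0.468 0.199 0.053] [312. 308.] [368. 296.]
[0.478 0.221 0.053] [283. 384.] [278. 255.]
[0.459 0.221 0.053] [360. 380.] [276. 336.]
[0.468 0.221 0.119] [333. 233.] [207. 287.]
[0.468 0.317 0.119] [380. 592.] [-222.  285.]
[0.468 0.124 0.119] [290. -93.] [637. 289.]
knob [324. 362.] [275. 296.]
```

View pics/d1.png

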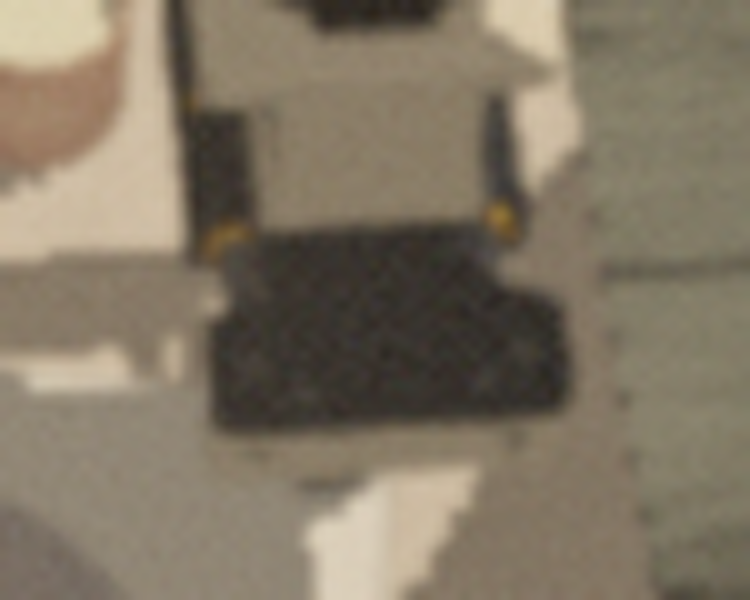

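View pics/d2.png

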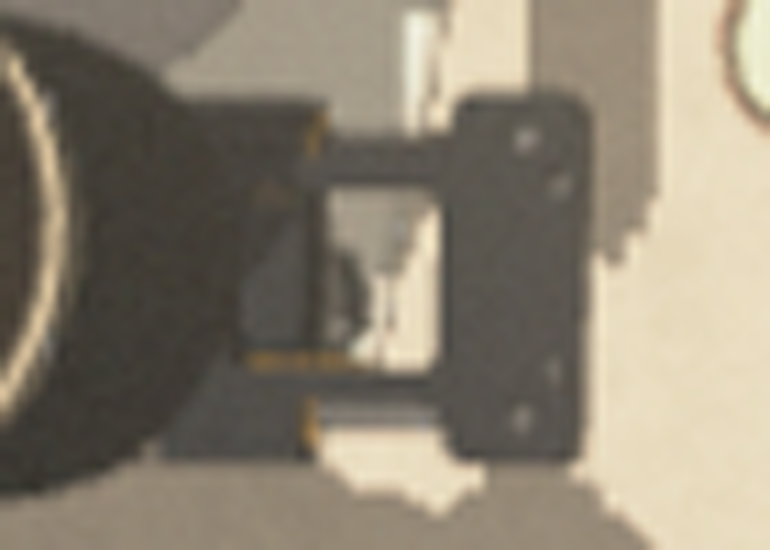

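The far-left corner hasn't moved (image shift under 0.1 px) and there is no force, so I'm not in contact yet. I'll keep descending in small steps.

Request:
servo_tool(
  rows=[
    [[0, 0, 0.0005], [0, 0, 0], 1],
    [[0, 0, 0.0005], [0, 0, 0], 1],
    [[0, 0, 0], [0, 0, 0], 1],
  ],
)

```text
clock: 5.53
tool_pos: [0.4683, 0.2207, 0.0517]
orientation: [180.0, 0.0, 0.0]
force: [-0.4, -0.0, -0.0]
opening: 0.0005
```

Request:
servo_tool(
  rows=[
    [[0, 0, 0.0005], [0, 0, 0], 1],
    [[0, 0, 0.0005], [0, 0, 0], 1],
    [[0, 0, 0], [0, 0, 0], 1],
  ],
)

```text
clock: 5.78
tool_pos: [0.4683, 0.2207, 0.0506]
orientation: [180.0, 0.0, 0.1]
force: [0.4, 0.5, 0.3]
opening: 0.0005
```

```bash
cat >> h.py <<'E'
def tilt():
    im=optics.snapshot("scene")[:,:,::-1]; im0=cv2.imread("pics/scene0.png"); r=[]
    for (x,y,w,h) in [(272,370,30,32),(275,315,20,20),(335,385,35,20)]:
        a,b=[np.float32(cv2.cvtColor(np.ascontiguousarray(i[y:y+h,x:x+w]),cv2.COLOR_BGR2GRAY)) for i in(im0,im)]
        s=cv2.phaseCorrelate(a,b,cv2.createHanningWindow((w,h),cv2.CV_32F)); r.append(np.round(s[0],2))
    return r
E
python3 - <<'E'
from h import *
o=telemetry.get_obs(); print(o["tool_pos"],o["force"],tilt())
E
```

```text
[0.46828618 0.22072659 0.05063373] [0.40799998 0.47170127 0.29941596] [array([0.07, 0.11]), array([-0.17, -0.05]), array([0.18, 0.4 ])]
```

Request:
servo_tool(
  rows=[
    [[0, 0, -0.01], [0, 0, 0], 1],
    [[0, 0, -0.01], [0, 0, -1], 1],
    [[0, 0, 0], [0, 0, -1], 1],
    [[0, 0, 0], [0, 0, -1], 1],
    [[0, 0, 0], [0, 0, -1], 1],
    [[0, 0, 0], [0, 0, -1], 1],
    [[0, 0, 0], [0, 0, -1], 1],
    [[0, 0, 0], [0, 0, -1], 1],
    [[0, 0, 0], [0, 0, -1], 1],
    [[0, 0, 0], [0, 0, -1], 1],
    [[0, 0, 0], [0, 0, -1], 1],
    [[0, 0, 0], [0, 0, -1], 1],
    [[0, 0, 0], [0, 0, -1], 1],
    [[0, 0, 0], [0, 0, -1], 1],
    [[0, 0, 0], [0, 0, -1], 1],
    [[0, 0, 0], [0, 0, -1], 1],
    [[0, 0, 0], [0, 0, 0], 1],
  ],
)

```text
clock: 7.25
tool_pos: [0.4685, 0.2209, 0.0715]
orientation: [180.0, -0.0, 90.3]
force: [-1.2, 0.5, 0.5]
opening: 0.0006
```

```bash
python3 - <<'E'
from h import *
o=telemetry.get_obs(); p=o["tool_pos"]; print(p,o["joint_pos"],o["force"])
a=optics.snapshot("scene"); b=optics.snapshot("top")
A=cv2.resize(a[285:345,325:400,::-1],None,fx=10,fy=10,interpolation=cv2.INTER_CUBIC); cv2.imwrite("pics/e1.png",A)
B=cv2.resize(b[250:300,195:265,::-1],None,fx=11,fy=11,interpolation=cv2.INTER_CUBIC); cv2.imwrite("pics/e2.png",B)
for q in [p,p+[0,.0095,0],p+[.0215,0.0095,0],p+[-.0215,0.0095,0]]:
    u=proj("scene",q); v=proj("top",q); print(q.round(3),((u-[325,285])*10).round(),((v-[195,250])*11).round())
E
```

```text
[0.46854695 0.22087736 0.07154627] [ 4.69778305e+01  1.21864454e+01 -2.80531910e+01  8.91989655e-03
 -4.97245300e+01  1.33340734e+02] [-1.17340803  0.54694644  0.53022095]
[0.469 0.221 0.072] [374. 341.] [257. 292.]
[0.469 0.23  0.072] [378. 375.] [217. 292.]
[0.49  0.23  0.072] [290. 380.] [219. 200.]
[0.447 0.23  0.072] [467. 369.] [214. 385.]
```

View pics/e1.png

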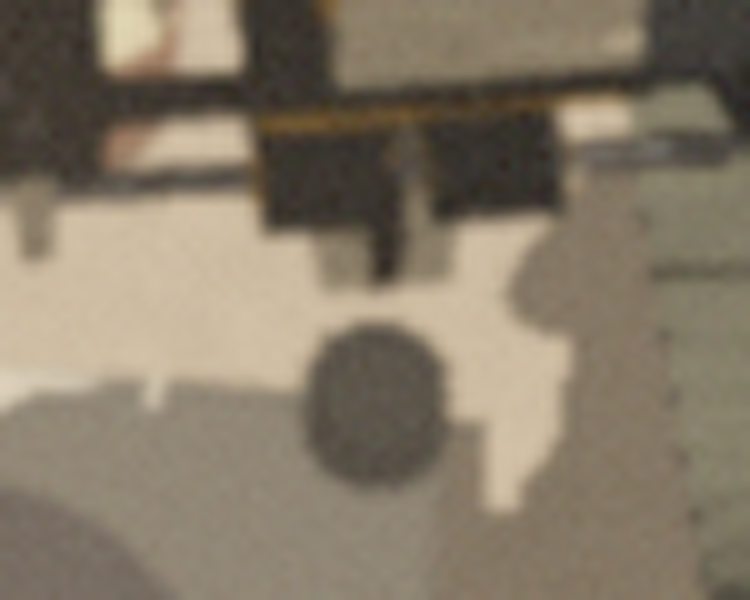

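View pics/e2.png

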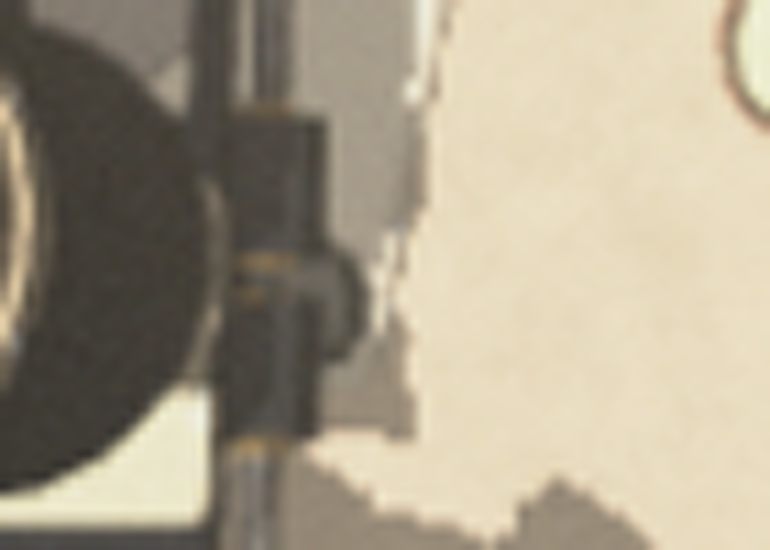

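```bash
python3 - <<'E'
from h import *
px=((385+.5)/10-.5+325,(290+.5)/10-.5+285); o,d=ray("scene",px)
for y in (.2209,.2304): print(o+d*(y-o[1])/d[1])
# knob bottom/top extents in scene: top edge 322, bottom edge 490
for v in (322,490):
    o,d=ray("scene",((375.5)/10-.5+325,(v+.5)/10-.5+285)); print(v,[ (o+d*(z-o[2])/d[2]).round(4) for z in (.032,.06)])
im=cv2.imread("pics/e1.png")
E
```

```text
[0.46799049 0.2209     0.09624612]
[0.4696725  0.2304     0.11108013]
322 [array([0.4643, 0.1891, 0.032 ]), array([0.4674, 0.2068, 0.06  ])]
490 [array([0.4696, 0.2375, 0.032 ]), array([0.4726, 0.2541, 0.06  ])]
```

The fingertips show at scene (363.5,313.5). With the tip on the reported y line, that ray gives z ≈ 0.096, against a reported z of 0.072. So the tips seem to sit about 25 mm above the reported TCP. I'll settle it by touch, stepping down with force checks.

Request:
servo_tool(
  rows=[
    [[0, 0, 0.005], [0, 0, 0], 1],
    [[0, 0, 0.005], [0, 0, 0], 1],
    [[0, 0, 0.005], [0, 0, 0], 1],
    [[0, 0, 0.004], [0, 0, 0], 1],
    [[0, 0, 0], [0, 0, 0], 1],
  ],
)

```text
clock: 7.77
tool_pos: [0.4677, 0.2202, 0.0505]
orientation: [-179.9, 0.1, 90.0]
force: [0.0, -0.5, 0.3]
opening: 0.0001
```

Request:
servo_tool(
  rows=[
    [[0, 0, 0.001], [0, 0, 0], 1],
    [[0, 0, 0.001], [0, 0, 0], 1],
    [[0, 0, 0], [0, 0, 0], 1],
  ],
)

```text
clock: 8.02
tool_pos: [0.4683, 0.2207, 0.0496]
orientation: [-180.0, 0.0, 90.0]
force: [0.1, -0.2, -0.0]
opening: -0.0
```

Request:
servo_tool(
  rows=[
    [[0, 0, 0.001], [0, 0, 0], 1],
    [[0, 0, 0.001], [0, 0, 0], 1],
    [[0, 0, 0], [0, 0, 0], 1],
  ],
)

```text
clock: 8.27
tool_pos: [0.4683, 0.2207, 0.0477]
orientation: [-180.0, -0.0, 90.0]
force: [-0.4, 0.1, -0.1]
opening: 0.0007
```

```bash
python3 - <<'E'
from h import *
o=telemetry.get_obs(); p=o["tool_pos"]; print(p,o["force"],tilt())
a=optics.snapshot("scene")
A=cv2.resize(a[285:345,325:400,::-1],None,fx=10,fy=10,interpolation=cv2.INTER_CUBIC); cv2.imwrite("pics/f1.png",A)
E
```

```text
[0.46828234 0.22074225 0.04766851] [-0.38902783  0.1284129  -0.05457151] [array([-0.11, -0.01]), array([-0.21,  0.13]), array([0.1 , 0.56])]
```

View pics/f1.png

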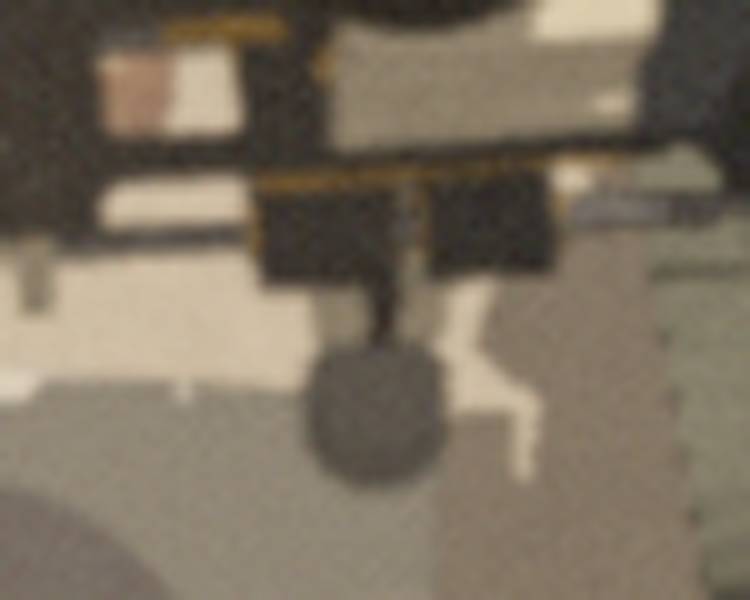

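The tips are at scene y ≈ 319.5 and overlap the knob's far edge in the image, still without contact. I'll continue down.

Request:
servo_tool(
  rows=[
    [[0, 0, 0.001], [0, 0, 0], 1],
    [[0, 0, 0.001], [0, 0, 0], 1],
    [[0, 0, 0.001], [0, 0, 0], 1],
    [[0, 0, 0], [0, 0, 0], 1],
  ],
)

```text
clock: 8.7
tool_pos: [0.4682, 0.2206, 0.0445]
orientation: [-180.0, 0.0, 90.0]
force: [0.3, -0.3, 0.2]
opening: 0.0001
```

Request:
servo_tool(
  rows=[
    [[0, 0, 0.001], [0, 0, 0], 1],
    [[0, 0, 0.001], [0, 0, 0], 1],
    [[0, 0, 0.001], [0, 0, 0], 1],
    [[0, 0, 0], [0, 0, 0], 1],
  ],
)

```text
clock: 9.03
tool_pos: [0.4682, 0.2206, 0.0415]
orientation: [-180.0, 0.0, 90.0]
force: [0.4, -0.7, 0.3]
opening: 0.0007
```

```bash
python3 - <<'E'
from h import *
o=telemetry.get_obs(); p=o["tool_pos"]; print(p,o["force"],o["moment"],tilt())
a=optics.snapshot("scene")
A=cv2.resize(a[270:350,300:400,::-1],None,fx=8,fy=7,interpolation=cv2.INTER_CUBIC); cv2.imwrite("pics/g1.png",A)
E
```

```text
[0.46821775 0.22064224 0.04150285] [ 0.36181938 -0.70865492  0.2768888 ] [-0.11700345 -0.122731    0.03206191] [array([0.05, 0.01]), array([-0.18, -0.07]), array([0.23, 0.38])]
```

View pics/g1.png

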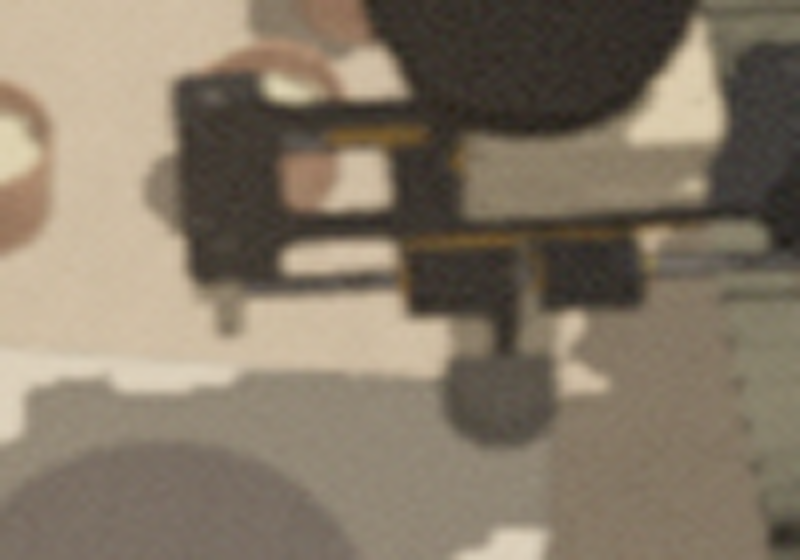

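Request:
servo_tool(
  rows=[
    [[0, 0, 0.001], [0, 0, 0], 1],
    [[0, 0, 0.001], [0, 0, 0], 1],
    [[0, 0, 0.001], [0, 0, 0], 1],
    [[0, 0, 0], [0, 0, 0], 1],
  ],
)

```text
clock: 9.47
tool_pos: [0.4682, 0.2206, 0.0385]
orientation: [-180.0, 0.0, 90.0]
force: [-0.8, -0.6, 0.4]
opening: 0.0004
```

Request:
servo_tool(
  rows=[
    [[0, 0, 0.001], [0, 0, 0], 1],
    [[0, 0, 0.001], [0, 0, 0], 1],
    [[0, 0, 0.001], [0, 0, 0], 1],
    [[0, 0, 0], [0, 0, 0], 1],
  ],
)

```text
clock: 9.8
tool_pos: [0.4682, 0.2206, 0.0355]
orientation: [-180.0, 0.0, 90.0]
force: [-0.1, 0.2, -0.4]
opening: 0.0004
```

Request:
servo_tool(
  rows=[
    [[0, 0, 0.001], [0, 0, 0], 1],
    [[0, 0, 0.001], [0, 0, 0], 1],
    [[0, 0, 0], [0, 0, 0], 1],
  ],
)

```text
clock: 10.05
tool_pos: [0.4682, 0.2206, 0.0335]
orientation: [-180.0, 0.0, 90.0]
force: [0.4, -0.4, 0.0]
opening: 0.0004
```

```bash
python3 - <<'E'
from h import *
o=telemetry.get_obs(); p=o["tool_pos"]; print(p,o["force"],o["moment"],tilt())
a=optics.snapshot("scene")
A=cv2.resize(a[270:350,300:400,::-1],None,fx=8,fy=7,interpolation=cv2.INTER_CUBIC); cv2.imwrite("pics/g2.png",A)
E
```

```text
[0.46821697 0.22064447 0.03352222] [ 0.35831248 -0.41238397  0.04798352] [-0.12695905 -0.16251879  0.00431969] [array([-0.01,  0.03]), array([0.1 , 0.11]), array([0.08, 0.16])]
```

View pics/g2.png

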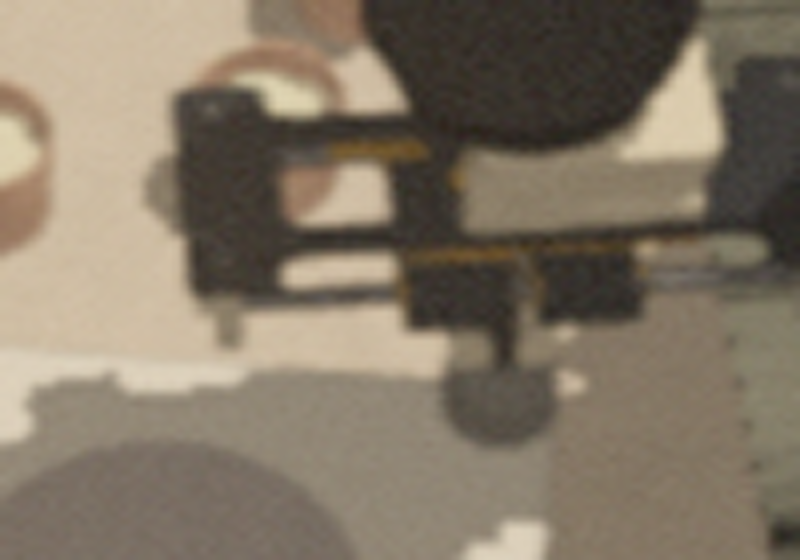

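Request:
servo_tool(
  rows=[
    [[0, 0, 0.001], [0, 0, 0], 1],
    [[0, 0, 0.001], [0, 0, 0], 1],
    [[0, 0, 0.001], [0, 0, 0], 1],
    [[0, 0, 0], [0, 0, 0], 1],
  ],
)

```text
clock: 10.48
tool_pos: [0.4682, 0.2206, 0.0305]
orientation: [-180.0, 0.0, 90.0]
force: [-0.1, -0.6, 0.2]
opening: 0.0002
```

Request:
servo_tool(
  rows=[
    [[0, 0, 0.001], [0, 0, 0], 1],
    [[0, 0, 0.001], [0, 0, 0], 1],
    [[0, 0, 0], [0, 0, 0], 1],
  ],
)

```text
clock: 10.73
tool_pos: [0.4682, 0.2207, 0.0286]
orientation: [-180.0, 0.0, 90.1]
force: [-0.0, 0.0, -0.2]
opening: 0.0005
```

Request:
servo_tool(
  rows=[
    [[0, 0, 0.001], [0, 0, 0], 1],
    [[0, 0, 0.001], [0, 0, 0], 1],
    [[0, 0, 0], [0, 0, 0], 1],
  ],
)

```text
clock: 10.98
tool_pos: [0.4682, 0.2207, 0.0266]
orientation: [-180.0, 0.0, 90.0]
force: [-0.6, 0.5, -0.2]
opening: 0.0005
```

```bash
python3 - <<'E'
from h import *
o=telemetry.get_obs(); p=o["tool_pos"]; print(p,o["force"],o["moment"],tilt())
a=optics.snapshot("scene")
A=cv2.resize(a[270:350,300:400,::-1],None,fx=8,fy=7,interpolation=cv2.INTER_CUBIC); cv2.imwrite("pics/g3.png",A)
E
```

```text
[0.4682397  0.22066929 0.02656227] [-0.5687961   0.49921349 -0.18444831] [-0.06715826 -0.13927088  0.04773386] [array([-0.16,  0.08]), array([0.07, 0.14]), array([0.13, 0.55])]
```

View pics/g3.png

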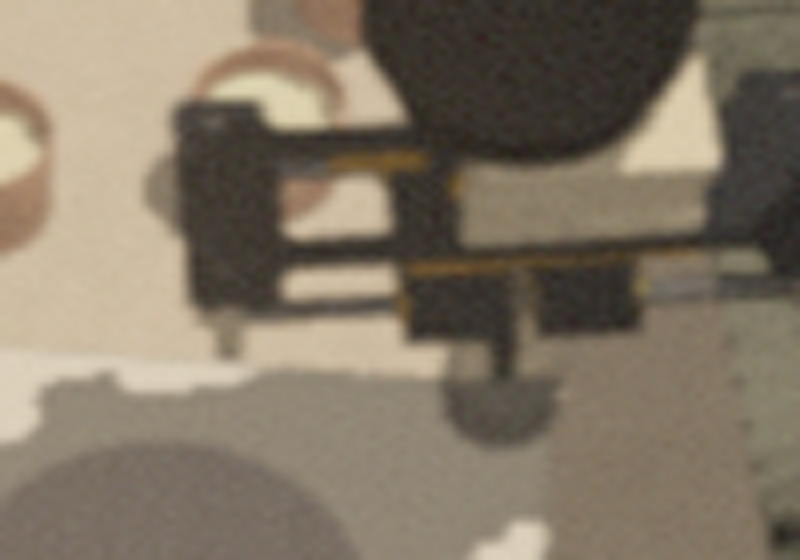

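Request:
servo_tool(
  rows=[
    [[0, 0, 0.001], [0, 0, 0], 1],
    [[0, 0, 0.001], [0, 0, 0], 1],
    [[0, 0, 0], [0, 0, 0], 1],
  ],
)

```text
clock: 11.33
tool_pos: [0.4682, 0.2206, 0.0246]
orientation: [-180.0, 0.0, 90.0]
force: [0.1, -0.3, 1.2]
opening: 0.0006
```

Request:
servo_tool(
  rows=[
    [[0, 0, 0.001], [0, 0, 0], 1],
    [[0, 0, 0.001], [0, 0, 0], 1],
    [[0, 0, 0], [0, 0, 0], 1],
  ],
)

```text
clock: 11.58
tool_pos: [0.4682, 0.2207, 0.0225]
orientation: [-180.0, 0.0, 90.0]
force: [0.4, 0.7, -0.3]
opening: 0.0007
```

Request:
servo_tool(
  rows=[
    [[0, 0, 0.001], [0, 0, 0], 1],
    [[0, 0, 0.001], [0, 0, 0], 1],
    [[0, 0, 0], [0, 0, 0], 1],
  ],
)

```text
clock: 11.83
tool_pos: [0.4683, 0.2207, 0.0207]
orientation: [-180.0, 0.0, 90.1]
force: [-0.1, -0.0, 1.2]
opening: 0.0007
```

Request:
servo_tool(
  rows=[
    [[0, 0, 0.001], [0, 0, 0], 1],
    [[0, 0, 0], [0, 0, 0], 1],
  ],
)

```text
clock: 12.0
tool_pos: [0.4682, 0.2206, 0.0198]
orientation: [-180.0, 0.0, 90.1]
force: [-2.5, -1.3, 4.6]
opening: 0.0007
```

```bash
python3 - <<'E'
from h import *
o=telemetry.get_obs(); p=o["tool_pos"]; print(p,o["force"],o["moment"],tilt())
a=optics.snapshot("scene")
A=cv2.resize(a[270:350,300:400,::-1],None,fx=8,fy=7,interpolation=cv2.INTER_CUBIC); cv2.imwrite("pics/g4.png",A)
E
```

```text
[0.46816314 0.22058875 0.01980416] [-2.53464201 -1.25900564  4.6208028 ] [-0.31636973  0.62185196  0.04036981] [array([ 0.22, -0.06]), array([-0.2 , -0.25]), array([0.38, 0.31])]
```

View pics/g4.png

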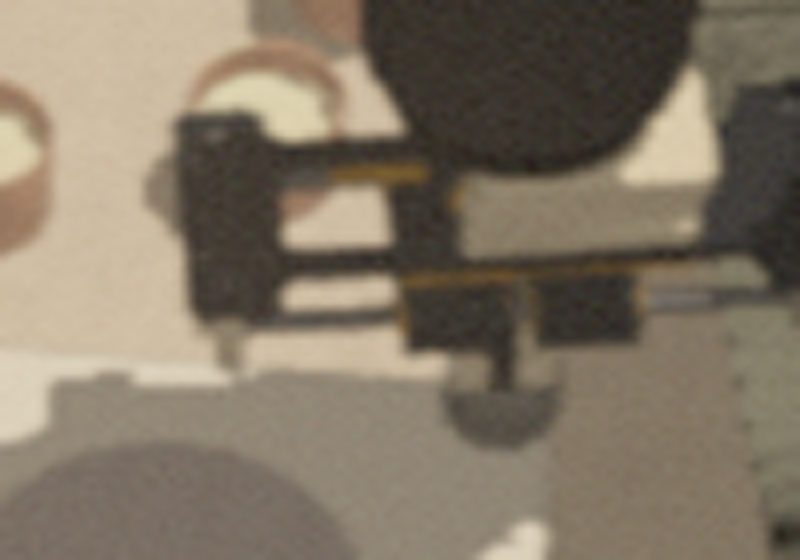

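Contact at last, at reported z ≈ 0.020 with Fz ≈ 4.6 N. The image agrees: the tip rests on the knob's top, whose true height is about 60 mm. So the closed fingertips really sit about 40 mm above the reported TCP. Now I'll feel for the gap in small steps.

Request:
servo_tool(
  rows=[
    [[0, 0, 0], [0, 0, 0], 1],
    [[0, 0, 0], [0, 0, 0], 1],
    [[0, 0, 0], [0, 0, 0], 1],
  ],
)

```text
clock: 12.35
tool_pos: [0.4682, 0.2206, 0.0198]
orientation: [-180.0, 0.0, 90.1]
force: [-2.5, -1.8, 4.0]
opening: 0.0003
```

Request:
servo_tool(
  rows=[
    [[0, 0, 0.0005], [0, 0, 0], 1],
    [[0, 0, 0], [0, 0, 0], 1],
  ],
)

```text
clock: 12.52
tool_pos: [0.4681, 0.2205, 0.0194]
orientation: [-180.0, 0.0, 90.1]
force: [-4.0, -1.4, 7.7]
opening: 0.0003
```

```bash
python3 - <<'E'
from h import *
o=telemetry.get_obs(); p=o["tool_pos"]; print(p,o["force"],o["moment"],tilt())
E
```

```text
[0.46810193 0.22049402 0.01937091] [-3.97243752 -1.37513943  7.68956717] [-0.59888977  1.3061179   0.01255453] [array([ 0.2 , -0.11]), array([0.15, 0.1 ]), array([0.41, 0.02])]
```

```bash
python3 - <<'E'
from h import *
for z in (.0,.025,.052,.07,.09,.12): print(z,plane("scene",(328.9,322),z).round(3), plane("scene",(363,325.5),z).round(3))
print("edge",plane("top",(210,307),0),plane("scene",(383,290),0))
a=optics.snapshot("scene"); cv2.imwrite("pics/h1.png",a[200:440,240:560,::-1].repeat(2,0).repeat(2,1))
b=optics.snapshot("top"); cv2.imwrite("pics/h2.png",b[180:480,100:420,::-1].repeat(2,0).repeat(2,1))
E
```

```text
0.0 [0.547 0.179 0.   ] [0.461 0.195 0.   ]
0.025 [0.549 0.194 0.025] [0.464 0.21  0.025]
0.052 [0.55  0.211 0.052] [0.467 0.227 0.052]
0.07 [0.55  0.222 0.07 ] [0.469 0.238 0.07 ]
0.09 [0.551 0.235 0.09 ] [0.471 0.25  0.09 ]
0.12 [0.552 0.253 0.12 ] [0.474 0.269 0.12 ]
edge [0.38892158 0.25867007 0.        ] [ 3.95451527e-01  8.88366572e-02 -2.22044605e-16]
```

View pics/h1.png

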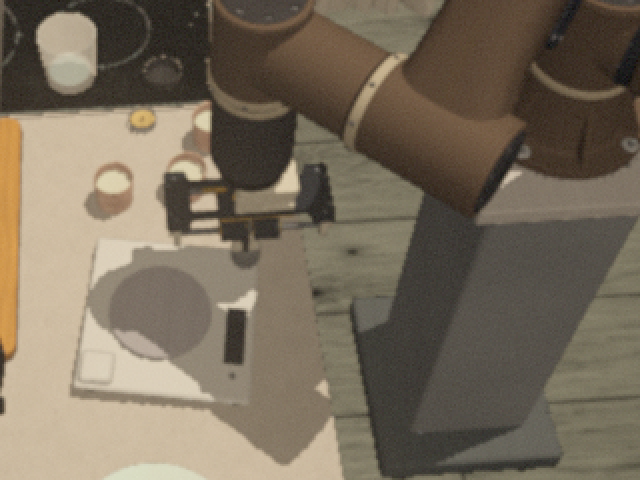

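View pics/h2.png

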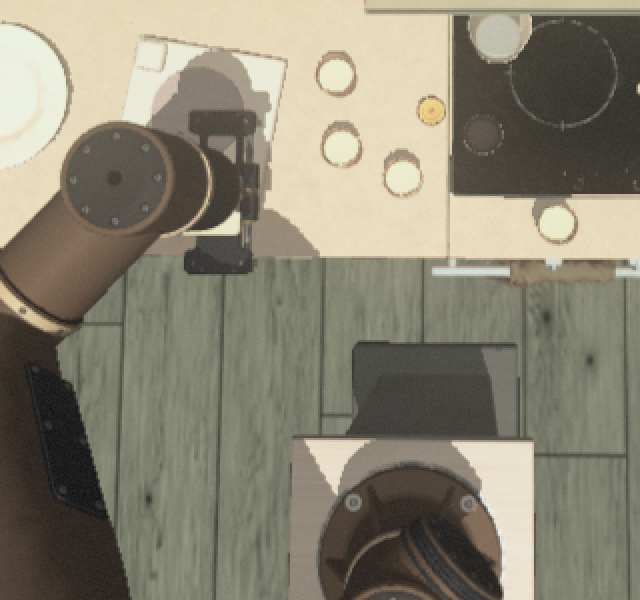

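Request:
servo_tool(
  rows=[
    [[0, 0, -0.0007], [0, 0, 0], 1],
    [[0, 0, 0], [0, 0, 0], 1],
  ],
)

```text
clock: 12.83
tool_pos: [0.4684, 0.2207, 0.0201]
orientation: [180.0, -0.0, 90.1]
force: [-2.7, -1.2, 3.8]
opening: 0.0004
```

```bash
cat > r.py <<'E'
from h import *
o=telemetry.get_obs(); print(o["tool_pos"].round(5),o["force"].round(2),o["moment"].round(3))
E
python3 r.py
```

```text
[0.46835 0.22073 0.02006] [-2.71 -1.19  3.78] [-0.559  0.63  -0.027]
```

Request:
servo_tool(
  rows=[
    [[0, 0, -0.0007], [0, 0, 0], 1],
    [[0, 0, 0], [0, 0, 0], 1],
  ],
)

```text
clock: 13.0
tool_pos: [0.4685, 0.2209, 0.0207]
orientation: [180.0, -0.0, 90.1]
force: [-1.0, -0.8, 2.1]
opening: 0.0001
```

```bash
python3 r.py
```

```text
[0.46852 0.22089 0.02067] [-1.03 -0.81  2.11] [-0.346  0.249 -0.005]
```

Request:
servo_tool(
  rows=[
    [[0, 0, -0.0007], [0, 0, 0], 1],
    [[0, 0, 0], [0, 0, 0], 1],
  ],
)

```text
clock: 13.17
tool_pos: [0.4686, 0.221, 0.0214]
orientation: [180.0, -0.0, 90.1]
force: [0.5, 0.1, 0.1]
opening: 0.0007
```

```bash
python3 r.py
```

```text
[0.46862 0.22101 0.02136] [0.46 0.12 0.06] [-0.068 -0.141  0.011]
```

Request:
servo_tool(
  rows=[
    [[0, 0, -0.0007], [0, 0, 0], 1],
    [[0, 0, 0], [0, 0, 0], 1],
  ],
)

```text
clock: 13.33
tool_pos: [0.4684, 0.2209, 0.022]
orientation: [180.0, -0.0, 90.1]
force: [-0.6, 0.3, 0.2]
opening: 0.0001
```

```bash
python3 r.py
```

```text
[0.46842 0.22086 0.02204] [-0.56  0.29  0.17] [-0.093 -0.145 -0.051]
```

Request:
servo_tool(
  rows=[
    [[0, 0, -0.0007], [0, 0, 0], 1],
    [[0, 0, 0], [0, 0, 0], 1],
  ],
)

```text
clock: 13.5
tool_pos: [0.4684, 0.2208, 0.0228]
orientation: [180.0, -0.0, 90.1]
force: [-0.2, -0.1, 0.2]
opening: 0.0006
```

```bash
python3 r.py
```

```text
[0.4684  0.22084 0.02282] [-0.19 -0.14  0.23] [-0.02  -0.158  0.019]
```

Request:
servo_tool(
  rows=[
    [[0, 0, -0.0007], [0, 0, 0], 1],
    [[0, 0, 0], [0, 0, 0], 1],
  ],
)

```text
clock: 13.67
tool_pos: [0.4684, 0.2208, 0.0236]
orientation: [180.0, -0.0, 90.1]
force: [-0.6, -0.3, 0.1]
opening: 0.0001
```

```bash
python3 r.py
```

```text
[0.4684  0.22081 0.02357] [-0.59 -0.28  0.09] [-0.06  -0.181  0.018]
```

```bash
python3 - <<'E'
from h import *
a=optics.snapshot("scene")
A=cv2.resize(a[270:350,300:400,::-1],None,fx=8,fy=7,interpolation=cv2.INTER_CUBIC); cv2.imwrite("pics/g5.png",A)
print(tilt())
h1=cv2.imread("pics/h1.png")[::2,::2]; h5=np.ascontiguousarray(a[200:440,240:560,::-1]); cv2.imwrite("pics/full5.png",a[:,:,::-1])
def sh(p,q,x,y,w,h):
    p,q=[np.float32(cv2.cvtColor(np.ascontiguousarray(i[y:y+h,x:x+w]),cv2.COLOR_BGR2GRAY)) for i in(p,q)]
    return np.round(cv2.phaseCorrelate(p,q,cv2.createHanningWindow((w,h),cv2.CV_32F)),2) if 0 else cv2.phaseCorrelate(p,q,cv2.createHanningWindow((w,h),cv2.CV_32F))
for nm,(x,y,w,h) in dict(hump=(272,370,30,32),nl=(335,385,40,25),disp=(348,350,22,36),farR=(275,315,25,20),knob=(350,326,24,12)).items():
    print(nm,sh(h5,h1,x-240,y-200,w,h))
for g in "1234":
    G=cv2.imread(f"pics/g{g}.png"); print(g,sh(A,G,420,390,160,75))
E
```

```text
[array([-0.16,  0.24]), array([-0.22, -0.07]), array([0.31, 0.58])]
hump ((0.02775101674648539, -0.17731872639349788), 0.9121845573186874)
nl ((0.3323647616916183, 0.41904340097709714), 0.9078724775314331)
disp ((-0.11574603644362647, -0.1205687344789439), 0.9639701854299616)
farR ((0.5952377963851152, -0.4015424736798554), 0.8041610555648804)
knob ((0.28174123966850395, 0.5264091478086899), 0.9331378589073817)
1 ((-0.3454368580319169, 0.9144648414314958), 0.38497232166926065)
2 ((-0.03341126608897582, 0.6129588349436119), 0.40122133239110314)
3 ((0.13525967805297512, 0.7236401396822387), 0.4505281122525533)
4 ((0.041962409901771025, 0.7733069044598082), 0.47506074178218843)
```

View pics/g5.png

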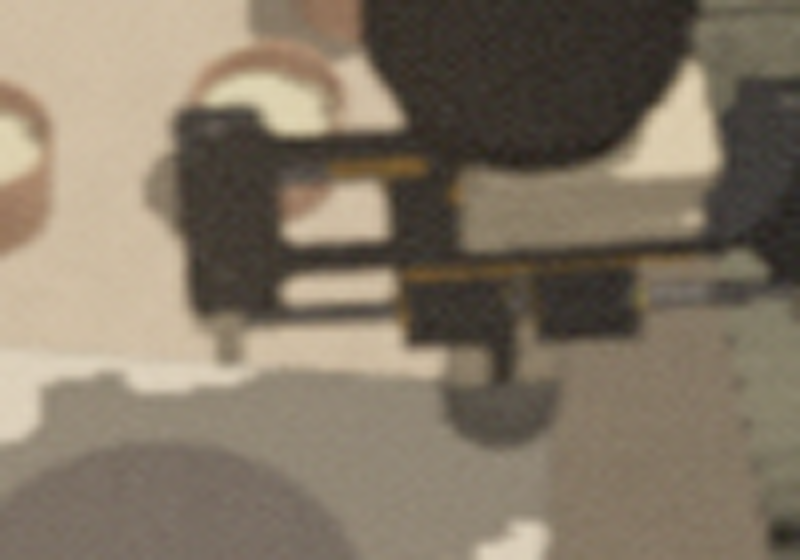

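The unloading curve shows contact starting at reported z ≈ 0.0213. A 7.7 N push drops the knob only about 1.9 mm, so the gap is small, about 1.75 to 2 mm. I'll raise a little, open the fingers and look at the finger geometry before gripping.

Request:
servo_tool(
  rows=[
    [[0, 0, -0.006], [0, 0, 0], 0],
    [[0, 0, 0], [0, 0, 0], 0],
    [[0, 0, 0], [0, 0, 0], 0],
    [[0, 0, 0], [0, 0, 0], 0],
    [[0, 0, 0], [0, 0, 0], 0],
  ],
)

```text
clock: 14.18
tool_pos: [0.4683, 0.2207, 0.0295]
orientation: [-180.0, -0.0, 90.1]
force: [0.6, 0.1, 0.7]
opening: 0.0284
```

```bash
python3 - <<'E'
from h import *
import os; os.system("python3 r.py")
a=optics.snapshot("scene")
A=cv2.resize(a[270:350,300:400,::-1],None,fx=8,fy=7,interpolation=cv2.INTER_CUBIC); cv2.imwrite("pics/i1.png",A)
a=optics.snapshot("top")
A=cv2.resize(a[235:315,180:280,::-1],None,fx=8,fy=7,interpolation=cv2.INTER_CUBIC); cv2.imwrite("pics/i2.png",A)
E
```

```text
[0.4683  0.22073 0.02947] [0.65 0.09 0.68] [-0.046 -0.091 -0.02 ]
this script no longer has the robotException ignored in: <_io.TextIOWrapper mode='rw' encoding='UTF-8'>
Traceback (most recent call last):
BrokenPipeError: [Errno 32] Broken pipe
```

Request:
servo_tool(
  rows=[
    [[0, 0, 0], [0, 0, 0], 0],
    [[0, 0, 0], [0, 0, 0], 0],
    [[0, 0, 0], [0, 0, 0], 0],
    [[0, 0, 0], [0, 0, 0], 0],
    [[0, 0, 0], [0, 0, 0], 0],
    [[0, 0, 0], [0, 0, 0], 0],
    [[0, 0, 0], [0, 0, 0], 0],
  ],
)

```text
clock: 14.77
tool_pos: [0.4683, 0.2207, 0.0294]
orientation: [-180.0, 0.0, 90.1]
force: [0.6, -0.2, 0.1]
opening: 0.075
```

```bash
python3 - <<'E'
from h import *
a=optics.snapshot("scene")
A=cv2.resize(a[270:350,300:400,::-1],None,fx=8,fy=7,interpolation=cv2.INTER_CUBIC); cv2.imwrite("pics/i1.png",A)
a=optics.snapshot("top")
A=cv2.resize(a[235:315,180:280,::-1],None,fx=8,fy=7,interpolation=cv2.INTER_CUBIC); cv2.imwrite("pics/i2.png",A)
E
```

```text
(no output)
```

View pics/i1.png

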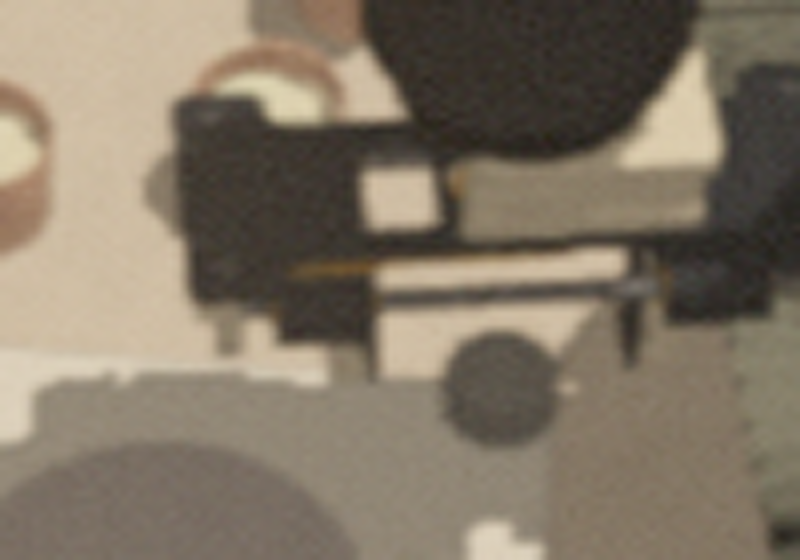

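View pics/i2.png

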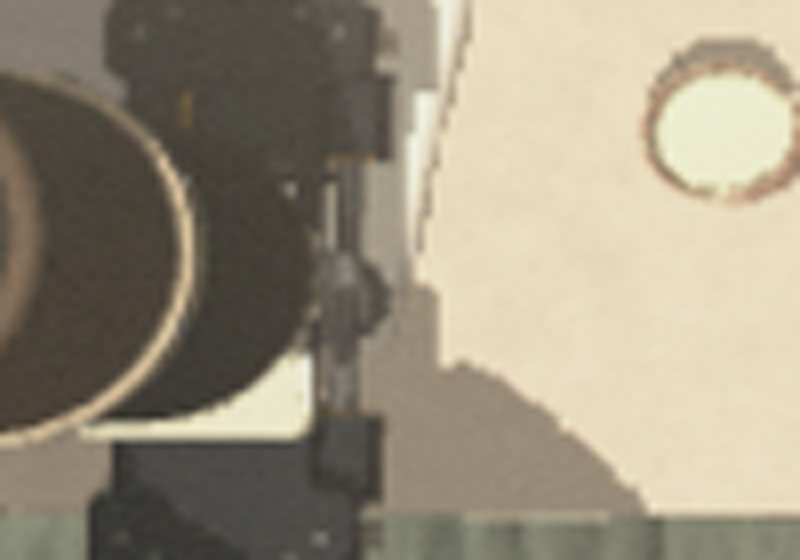

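In the top view the finger blocks appear shifted towards -y compared with the reported tool line. I'll triangulate the finger rail to tell a y-shift from a z-offset.

```bash
cat >> h.py <<'E'
def tri(a,b):
    (o1,d1),(o2,d2)=ray("top",a),ray("scene",b); A=np.stack([d1,-d2],1)
    k=np.linalg.lstsq(A,o2-o1,rcond=None)[0]; p,q=o1+k[0]*d1,o2+k[1]*d2
    return ((p+q)/2).round(4),round(float(np.linalg.norm(p-q)),4)
E
python3 - <<'E'
from h import *
T=lambda u,v:((u+.5)/8-.5+180,(v+.5)/7-.5+235)
S=lambda u,v:((u+.5)/8-.5+300,(v+.5)/7-.5+270)
for n,a,b in [("rod far",(347,165),(380,298)),("rod near",(340,408),(650,287)),("end plate top corner far?",(390,45),(228,350)),("knob",(330,292),(500,365))]:
    print(n,tri(T(*a),S(*b)))
p=np.array([.4683,.2207,.0294]); print("TCP proj top",(proj("top",p)-[180,235])*[8,7],"scene",(proj("scene",p)-[300,270])*[8,7])
E
```

```text
rod far (array([0.5099, 0.2076, 0.0874]), 0.0097)
rod near (array([0.425 , 0.2077, 0.0845]), 0.0047)
end plate top corner far? (array([0.5565, 0.203 , 0.0524]), 0.0109)
knob (array([0.4691, 0.2185, 0.0561]), 0.0013)
TCP proj top [338.54906616 295.04053415] scene [494.32214529 407.4041335 ]
```

The rail is about 13 mm to -y of the reported line, with z about right. A tool-frame offset towards tool -x of about 25 mm would explain everything. At yaw 0 the fingers passed in front of the knob, at yaw 90 they passed to its right, and the contact at z ≈ 0.0213 was with the case edge (25 mm). To test it, I'll raise slightly, shift tool +x by 26 mm with the fingers open, and look.

Request:
servo_tool(
  rows=[
    [[0, 0, -0.006], [0, 0, 0], 0],
    [[0, 0, 0], [0, 0, 0], 0],
    [[0.006, 0, 0], [0, 0, 0], 0],
    [[0.007, 0, 0], [0, 0, 0], 0],
    [[0.007, 0, 0], [0, 0, 0], 0],
    [[0.006, 0, 0], [0, 0, 0], 0],
    [[0, 0, 0], [0, 0, 0], 0],
  ],
)

```text
clock: 15.45
tool_pos: [0.4685, 0.2482, 0.0354]
orientation: [180.0, -0.0, 90.1]
force: [0.5, 0.6, -0.9]
opening: 0.0878
```

```bash
cat > v.py <<'E'
from h import *
import sys
k=sys.argv[1]; 
o=telemetry.get_obs(); print(o["tool_pos"].round(5),o["force"].round(2),o["moment"].round(3),round(o["opening"],4))
ims=[]
for n,(x,y) in (("scene",(315,280)),("top",(190,240))):
    a=optics.snapshot(n); ims.append(cv2.resize(a[y:y+75,x:x+75,::-1],(396,540),interpolation=cv2.INTER_CUBIC)); 
    cv2.imwrite(f"pics/full_{k}_{n}.png",a[:,:,::-1])
cv2.imwrite(f"pics/{k}.png",np.hstack(ims))
E
python3 v.py j1
```

```text
[0.46854 0.24824 0.0354 ] [ 0.45  0.61 -0.93] [-0.059 -0.149 -0.004] 0.0878
```

View pics/j1.png

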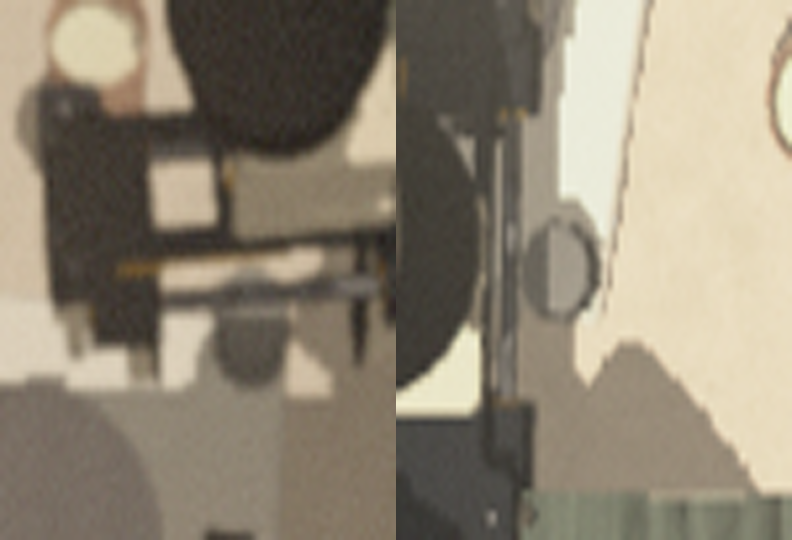

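Two explanations remain: a lateral offset, or fingertips about 40 mm higher than reported. Closing here tells them apart, because it either grips the knob at 34 mm or shuts above it.

Request:
servo_tool(
  rows=[
    [[0, 0, 0], [0, 0, 0], 1],
    [[0, 0, 0], [0, 0, 0], 1],
    [[0, 0, 0], [0, 0, 0], 1],
    [[0, 0, 0], [0, 0, 0], 1],
    [[0, 0, 0], [0, 0, 0], 1],
    [[0, 0, 0], [0, 0, 0], 1],
    [[0, 0, 0], [0, 0, 0], 1],
    [[0, 0, 0], [0, 0, 0], 1],
    [[0, 0, 0], [0, 0, 0], 1],
    [[0, 0, 0], [0, 0, 0], 1],
  ],
)

```text
clock: 16.38
tool_pos: [0.4683, 0.2467, 0.0355]
orientation: [180.0, -0.0, 90.1]
force: [0.3, 0.4, 0.9]
opening: 0.0263
```

```bash
python3 v.py j2
```

```text
[0.46832 0.24673 0.03546] [0.3  0.36 0.87] [-0.102 -0.125 -0.011] 0.0263
```

View pics/j2.png

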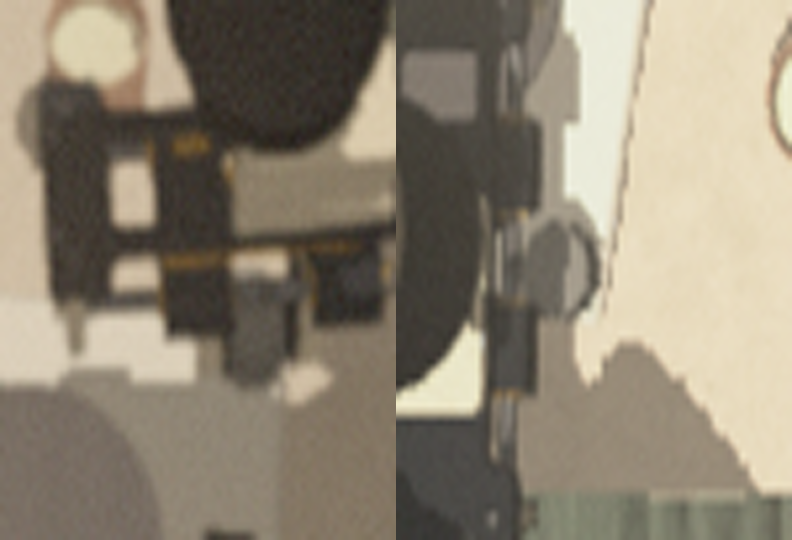

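Request:
servo_tool(
  rows=[
    [[0, 0, 0], [0, 0, 0], 1],
    [[0, 0, 0], [0, 0, 0], 1],
    [[0, 0, 0], [0, 0, 0], 1],
  ],
)

```text
clock: 16.73
tool_pos: [0.4683, 0.2468, 0.0355]
orientation: [180.0, -0.0, 90.1]
force: [-0.2, -0.9, 0.1]
opening: 0.0013
```

```bash
python3 v.py j3
```

```text
[0.46833 0.24678 0.03546] [-0.15 -0.94  0.13] [-0.094 -0.077 -0.001] 0.0013
```

View pics/j3.png

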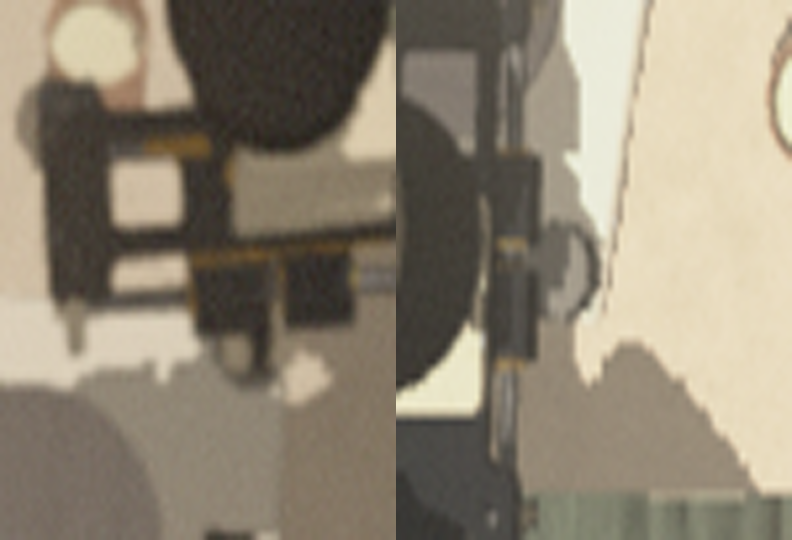

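It closed fully without gripping, so the lateral idea is out. The fingertips really are about 38 mm above the reported TCP, which matches the contact on the knob top at reported 0.0213. I'll go back over the knob, open, and descend to reported z ≈ 0.010 (true tip ≈ 48 mm), watching the force.

Request:
servo_tool(
  rows=[
    [[-0.0065, 0, 0], [0, 0, 0], 0],
    [[-0.0065, 0, 0], [0, 0, 0], 0],
    [[-0.0065, 0, 0], [0, 0, 0], 0],
    [[-0.0065, 0, 0], [0, 0, 0], 0],
    [[0, 0, 0], [0, 0, 0], 0],
    [[0, 0, 0], [0, 0, 0], 0],
    [[0, 0, 0], [0, 0, 0], 0],
    [[0, 0, 0], [0, 0, 0], 0],
    [[0, 0, 0.004], [0, 0, 0], 0],
    [[0, 0, 0.004], [0, 0, 0], 0],
    [[0, 0, 0.004], [0, 0, 0], 0],
    [[0, 0, 0.004], [0, 0, 0], 0],
    [[0, 0, 0.004], [0, 0, 0], 0],
    [[0, 0, 0], [0, 0, 0], 0],
  ],
)

```text
clock: 18.0
tool_pos: [0.4678, 0.2203, 0.0144]
orientation: [-179.9, 0.1, 90.0]
force: [0.2, -0.6, 0.5]
opening: 0.0859
```

```bash
python3 v.py k1
```

```text
[0.46779 0.22031 0.01436] [ 0.24 -0.55  0.52] [-0.091 -0.108 -0.041] 0.0859
```

View pics/k1.png

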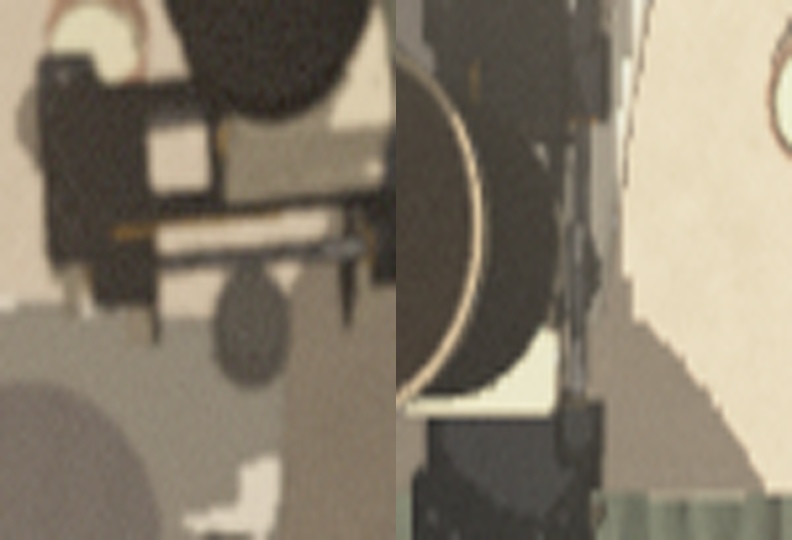

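Request:
servo_tool(
  rows=[
    [[0, 0, 0.0025], [0, 0, 0], 0],
    [[0, 0, 0.0025], [0, 0, 0], 0],
    [[0, 0, 0], [0, 0, 0], 0],
  ],
)

```text
clock: 18.35
tool_pos: [0.4681, 0.2206, 0.0101]
orientation: [-180.0, 0.0, 90.0]
force: [0.1, -0.2, 0.4]
opening: 0.0878
```

Request:
servo_tool(
  rows=[
    [[0, 0, 0], [0, 0, 0], 1],
    [[0, 0, 0], [0, 0, 0], 1],
    [[0, 0, 0], [0, 0, 0], 1],
    [[0, 0, 0], [0, 0, 0], 1],
    [[0, 0, 0], [0, 0, 0], 1],
    [[0, 0, 0], [0, 0, 0], 1],
    [[0, 0, 0], [0, 0, 0], 1],
    [[0, 0, 0], [0, 0, 0], 1],
    [[0, 0, 0], [0, 0, 0], 1],
    [[0, 0, 0], [0, 0, 0], 1],
    [[0, 0, 0], [0, 0, 0], 1],
  ],
)

```text
clock: 19.27
tool_pos: [0.4677, 0.2203, 0.0103]
orientation: [-179.9, 0.0, 90.0]
force: [-2.9, -0.4, 0.8]
opening: 0.0332
```

```bash
python3 v.py k2
```

```text
[0.46775 0.22032 0.01027] [-2.85 -0.38  0.78] [-0.22   0.952  0.084] 0.0332
```

View pics/k2.png

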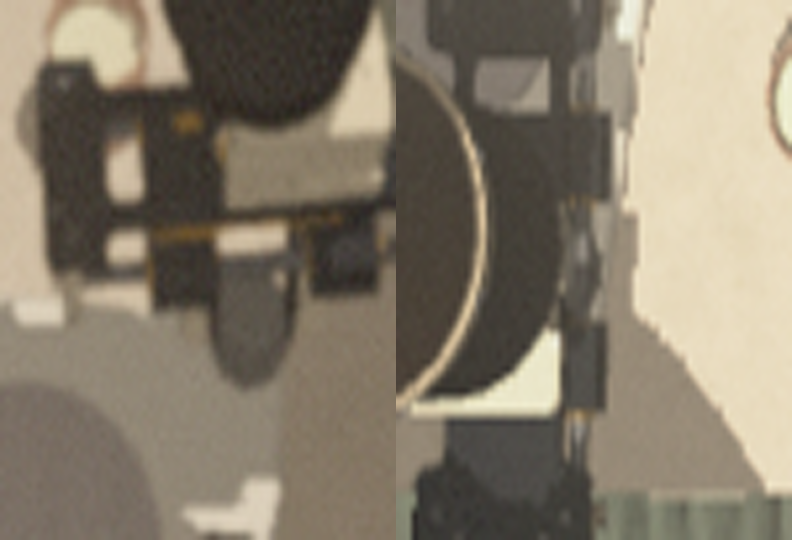

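The opening stopped at 33 mm, so the knob is gripped. The gap is about 1.75 to 2 mm, so I'll turn clockwise 50° (2.2 mm) and read the force.

Request:
servo_tool(
  rows=[
    [[0, 0, 0], [0, 0, 0.5], 1],
    [[0, 0, 0], [0, 0, 0.8], 1],
    [[0, 0, 0], [0, 0, 0.8], 1],
    [[0, 0, 0], [0, 0, 0.8], 1],
    [[0, 0, 0], [0, 0, 0.8], 1],
    [[0, 0, 0], [0, 0, 0.8], 1],
    [[0, 0, 0], [0, 0, 0.8], 1],
    [[0, 0, 0], [0, 0, 0.8], 1],
    [[0, 0, 0], [0, 0, 0.8], 1],
    [[0, 0, 0], [0, 0, 0.8], 1],
    [[0, 0, 0], [0, 0, 0.6], 1],
    [[0, 0, 0], [0, 0, 0], 1],
    [[0, 0, 0], [0, 0, 0], 1],
  ],
)

```text
clock: 20.45
tool_pos: [0.4675, 0.2206, 0.0105]
orientation: [-180.0, 0.1, 40.2]
force: [-6.8, 1.2, 6.1]
opening: 0.0327
```

```bash
python3 v.py k3
```

```text
[0.46751 0.22059 0.01055] [-6.81  1.17  6.06] [ 0.307  2.598 -0.013] 0.0327
```

View pics/k3.png

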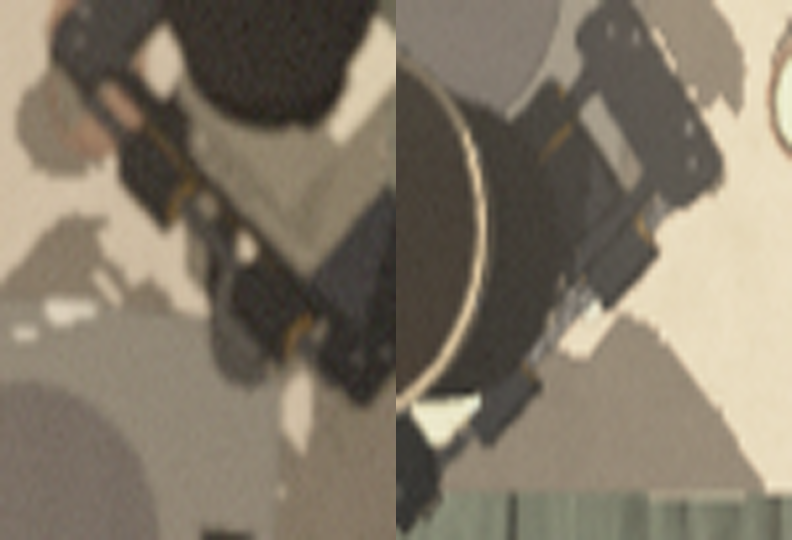

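The foot is bearing, with Fz = +6 N on the tool. That means about 1 mm of rubber squeeze at the held height, so the gap was about 2.15 mm and the foot is now nearly flush with the plane of the others. The middle of the good range is +0.3 mm, so I'll turn 7° more, release and verify.

Request:
servo_tool(
  rows=[
    [[0, 0, 0], [0, 0, 0.6], 1],
    [[0, 0, 0], [0, 0, 0.6], 1],
    [[0, 0, 0], [0, 0, 0], 1],
    [[0, 0, 0], [0, 0, 0], 1],
  ],
)

```text
clock: 20.88
tool_pos: [0.4675, 0.2207, 0.0107]
orientation: [-180.0, 0.0, 33.0]
force: [-7.7, 1.3, 6.9]
opening: 0.0329
```

```bash
python3 r.py
```

```text
[0.46754 0.22071 0.01066] [-7.65  1.31  6.85] [ 0.446  2.925 -0.051]
```

Request:
servo_tool(
  rows=[
    [[0, 0, 0], [0, 0, 0], 0],
    [[0, 0, 0], [0, 0, 0], 0],
    [[0, 0, 0], [0, 0, 0], 0],
    [[0, 0, 0], [0, 0, 0], 0],
    [[0, 0, 0], [0, 0, 0], 0],
    [[0, 0, 0], [0, 0, 0], 0],
    [[0, 0, -0.006], [0, 0, 0], 0],
    [[0, 0, -0.007], [0, 0, 0], 0.5],
    [[0, 0, -0.008], [0, 0, 0], 1],
    [[0, 0, 0], [0, 0, 0], 1],
    [[0, 0, 0], [0, 0, 0], 1],
    [[0, 0, 0], [0, 0, 0], 1],
    [[0, 0, 0], [0, 0, 0], 1],
    [[0, 0, 0], [0, 0, 0], 1],
    [[0, 0, 0], [0, 0, 0], 1],
    [[0, 0, 0], [0, 0, 0], 1],
    [[0, 0, 0], [0, 0, 0], 1],
  ],
)

```text
clock: 22.3
tool_pos: [0.4683, 0.2207, 0.0313]
orientation: [180.0, 0.0, 33.1]
force: [0.8, 0.3, 0.4]
opening: 0.0187
```

```bash
python3 v.py l1
```

```text
[0.46829 0.22068 0.0313 ] [0.84 0.3  0.41] [-0.057 -0.026  0.001] 0.0187
```

View pics/l1.png

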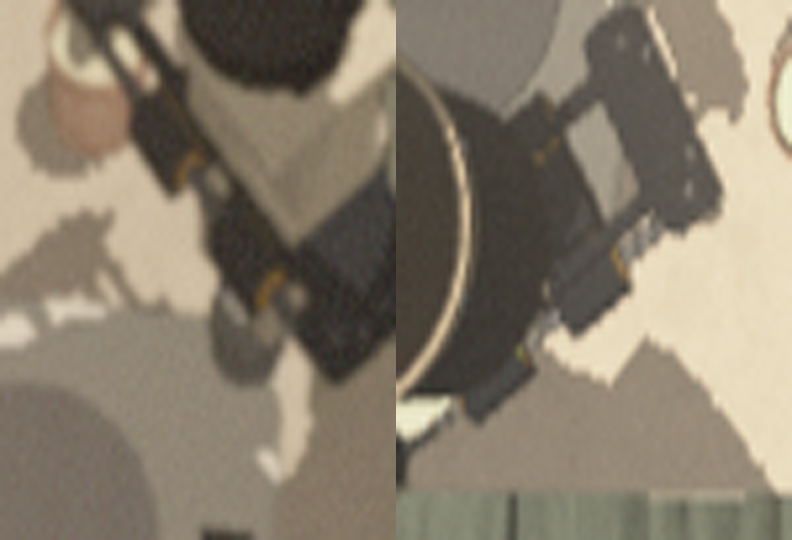

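Request:
servo_tool(
  rows=[
    [[0, 0, 0.001], [0, 0, 0], 1],
    [[0, 0, 0.001], [0, 0, 0], 1],
    [[0, 0, 0.002], [0, 0, 0], 1],
    [[0, 0, 0.002], [0, 0, 0], 1],
    [[0, 0, 0.001], [0, 0, 0], 1],
    [[0, 0, 0], [0, 0, 0], 1],
  ],
)

```text
clock: 22.9
tool_pos: [0.4681, 0.2206, 0.0241]
orientation: [180.0, 0.0, 33.1]
force: [0.6, -0.7, -0.8]
opening: 0.0003
```

```bash
python3 r.py
```

```text
[0.46814 0.22057 0.02409] [ 0.57 -0.75 -0.77] [-0.095 -0.038 -0.029]
```

Request:
servo_tool(
  rows=[
    [[0, 0, 0.0005], [0, 0, 0], 1],
    [[0, 0, 0], [0, 0, 0], 1],
  ],
)

```text
clock: 23.07
tool_pos: [0.4683, 0.2207, 0.0239]
orientation: [180.0, 0.0, 33.0]
force: [-0.1, 0.4, 0.6]
opening: 0.0006
```

```bash
python3 r.py
```

```text
[0.46832 0.22072 0.02389] [-0.08  0.39  0.59] [-0.042 -0.066 -0.032]
```

Request:
servo_tool(
  rows=[
    [[0, 0, 0.0005], [0, 0, 0], 1],
    [[0, 0, 0], [0, 0, 0], 1],
  ],
)

```text
clock: 23.23
tool_pos: [0.4683, 0.2207, 0.0235]
orientation: [180.0, -0.0, 33.1]
force: [-0.3, -0.2, 0.4]
opening: 0.0004
```

```bash
python3 r.py
```

```text
[0.46835 0.22074 0.02346] [-0.35 -0.18  0.36] [-0.043 -0.057 -0.016]
```

Request:
servo_tool(
  rows=[
    [[0, 0, 0.0005], [0, 0, 0], 1],
    [[0, 0, 0], [0, 0, 0], 1],
  ],
)

```text
clock: 23.4
tool_pos: [0.4683, 0.2207, 0.0229]
orientation: [-180.0, 0.0, 33.1]
force: [0.5, -0.1, -0.8]
opening: 0.0002
```

```bash
python3 r.py
```

```text
[0.46833 0.22072 0.02293] [ 0.47 -0.08 -0.8 ] [-0.093 -0.048  0.045]
```

Request:
servo_tool(
  rows=[
    [[0, 0, 0.0004], [0, 0, 0], 1],
    [[0, 0, 0], [0, 0, 0], 1],
  ],
)

```text
clock: 23.57
tool_pos: [0.4683, 0.2207, 0.0225]
orientation: [-180.0, 0.0, 33.1]
force: [0.5, 0.4, 0.9]
opening: 0.0009
```

```bash
python3 r.py
```

```text
[0.46832 0.22074 0.02251] [0.48 0.41 0.86] [-0.014 -0.008  0.028]
```

Request:
servo_tool(
  rows=[
    [[0, 0, 0.0004], [0, 0, 0], 1],
    [[0, 0, 0], [0, 0, 0], 1],
  ],
)

```text
clock: 23.73
tool_pos: [0.4684, 0.2208, 0.0222]
orientation: [180.0, -0.0, 33.1]
force: [-0.0, -0.7, 1.0]
opening: 0.0001
```

```bash
python3 r.py
```

```text
[0.46837 0.22077 0.02216] [-0.   -0.69  0.97] [-0.084  0.159  0.009]
```

Request:
servo_tool(
  rows=[
    [[0, 0, 0.0004], [0, 0, 0], 1],
    [[0, 0, 0], [0, 0, 0], 1],
  ],
)

```text
clock: 23.9
tool_pos: [0.4683, 0.2207, 0.0219]
orientation: [180.0, 0.0, 33.1]
force: [-1.6, -0.1, 3.2]
opening: 0.0007
```

```bash
python3 r.py
```

```text
[0.46834 0.2207  0.0219 ] [-1.59 -0.1   3.17] [-0.245  0.48  -0.009]
```

The knob top is now about 1.0 mm higher than before, touching at 0.0223 against 0.0213. The corner is stiff at about 8 N/mm with no rocking. That matches four loaded feet in mid-range, where I expected a rise of 0.95 ± 0.45 mm. Next is the cup.

Request:
servo_tool(
  rows=[
    [[0, 0, -0.01], [0, 0, 0], 1],
    [[0, 0, -0.01], [0, 0, 0.92], 0],
    [[0, 0, -0.01], [0, 0, 0.92], 0],
    [[0, 0, -0.01], [0, 0, 0.92], 0],
    [[0, 0, -0.01], [0, 0, 0.92], 0],
    [[0, 0, -0.01], [0, 0, 0.92], 0],
    [[0, 0, 0], [0, 0, 0.92], 0],
    [[-0.0029, 0.034, 0], [0, 0, 0], 0],
    [[-0.0029, 0.034, 0], [0, 0, 0], 0],
    [[-0.0029, 0.034, 0], [0, 0, 0], 0],
    [[-0.0029, 0.034, 0], [0, 0, 0], 0],
    [[-0.0029, 0.034, 0], [0, 0, 0], 0],
    [[-0.0029, 0.034, 0], [0, 0, 0], 0],
    [[-0.0029, 0.034, 0], [0, 0, 0], 0],
    [[-0.0029, 0.034, 0], [0, 0, 0], 0],
    [[-0.0029, 0.034, 0], [0, 0, 0], 0],
    [[-0.0029, 0.034, 0], [0, 0, 0], 0],
    [[-0.0029, 0.034, 0], [0, 0, 0], 0],
    [[-0.0029, 0.034, 0], [0, 0, 0], 0],
    [[0, 0, 0], [0, 0, 0], 0],
  ],
)

```text
clock: 25.57
tool_pos: [0.4323, -0.1913, 0.0823]
orientation: [180.0, -0.0, -0.3]
force: [0.1, -0.4, 0.2]
opening: 0.088
```

```bash
python3 - <<'E'
from h import *
o=telemetry.get_obs(); print(o["tool_pos"].round(4),o["orientation"].round(1),o["force"].round(2),o["opening"],o["joint_pos"].round(1))
ims=[]
for n,(x,y) in (("scene",(300,160)),("top",(310,230))):
    a=optics.snapshot(n); ims.append(cv2.resize(a[y:y+90,x:x+100,::-1],(400,500),interpolation=cv2.INTER_CUBIC)); cv2.imwrite(f"pics/full_m1_{n}.png",a[:,:,::-1])
cv2.imwrite("pics/m1.png",np.hstack(ims))
# knob/scale shift check vs start
def sh(n,x,y,w,h):
    p,q=[np.float32(cv2.cvtColor(np.ascontiguousarray(cv2.imread(f)[y:y+h,x:x+w]),cv2.COLOR_BGR2GRAY)) for f in (f"pics/{n}0.png",f"pics/full_m1_{n}.png")]
    return cv2.phaseCorrelate(p,q,cv2.createHanningWindow((w,h),cv2.CV_32F))
print("scene shift",sh("scene",270,310,110,100),"top",sh("top",145,190,110,100))
E
```

```text
[ 0.4323 -0.1913  0.0823] [180.   -0.   -0.3] [ 0.13 -0.4   0.25] 0.08801253937507442 [  0.1   7.3 -32.6   0.  -50.1  89.6]
scene shift ((-0.5427469164617236, 0.0162108867512174), 0.9052642114957173) top ((0.0076784638977756, -0.35089918604592896), 1.0132387127876281)
```

View pics/m1.png

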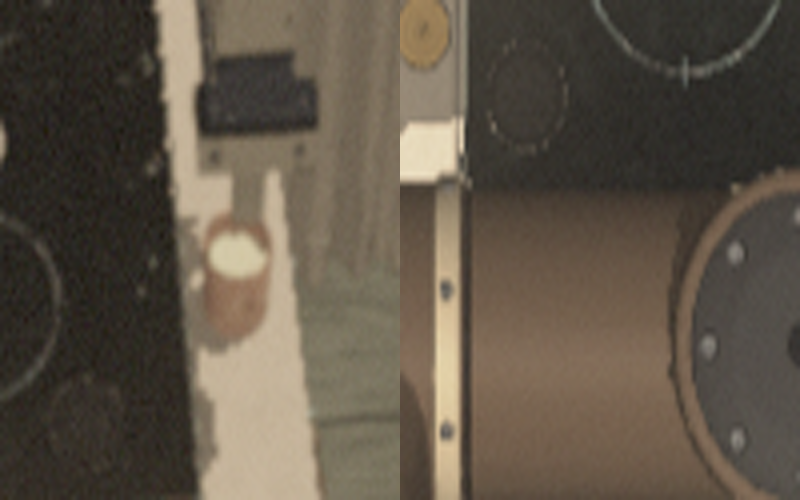

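```bash
python3 - <<'E'
from h import *
C=lambda q:((proj("scene",q)-[300,160])*[4,500/90]).round()
for dz in (0,.0385):
  for y in (-.1473,-.127): print(dz,y,C([.4323,y,.0823+dz]),C([.4228,y,.0823+dz]),C([.4418,y,.0823+dz]))
print("cup rim",C([.433,-.187,.052]),"base",C([.433,-.187,0]))
E
```

```text
0 -0.1473 [244. 256.] [257. 255.] [231. 257.]
0 -0.127 [247. 285.] [261. 284.] [234. 286.]
0.0385 -0.1473 [246. 203.] [260. 202.] [233. 204.]
0.0385 -0.127 [249. 232.] [263. 231.] [236. 233.]
cup rim [236. 242.] base [233. 309.]
```

Request:
servo_tool(
  rows=[
    [[0.001, -0.004, 0], [0, 0, 0], 0],
    [[0, 0, 0.012], [0, 0, 0], 0],
    [[0, 0, 0.012], [0, 0, 0], 0],
    [[0, 0, 0.012], [0, 0, 0], 0],
    [[0, 0, 0.012], [0, 0, 0], 0],
    [[0, 0, 0.012], [0, 0, 0], 0],
    [[0, 0, 0.01], [0, 0, 0], 0],
    [[0, 0, 0.006], [0, 0, 0], 0],
    [[0, 0, 0.003], [0, 0, 0], 0],
    [[0, 0, 0], [0, 0, 0], 0],
  ],
)

```text
clock: 26.5
tool_pos: [0.4341, -0.1824, 0.0025]
orientation: [-180.0, 0.0, 0.0]
force: [0.4, 0.7, 0.1]
opening: 0.0877
```

```bash
python3 - <<'E'
from h import *
o=telemetry.get_obs(); print(o["tool_pos"].round(4),o["force"].round(2))
a=optics.snapshot("scene"); cv2.imwrite("pics/m2.png",cv2.resize(a[160:250,300:400,::-1],(700,600),interpolation=cv2.INTER_CUBIC))
E
```

```text
[ 0.4341 -0.1824  0.0025] [0.4  0.69 0.13]
```

View pics/m2.png

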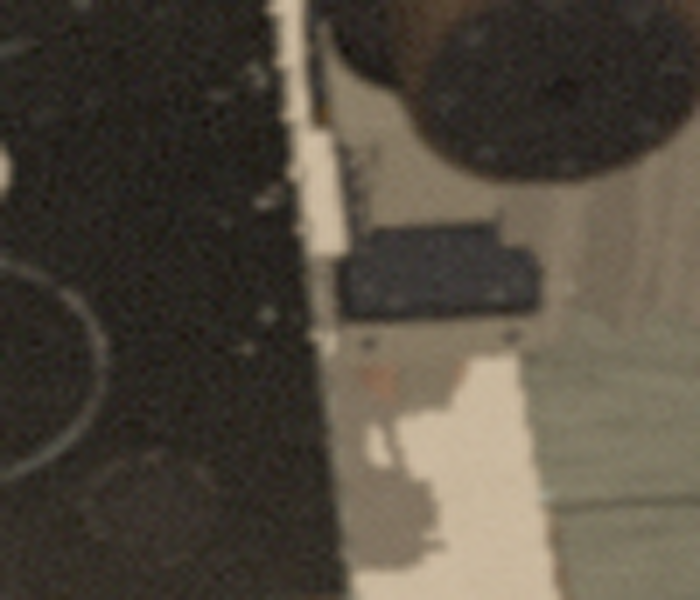

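The end plate hides the cup, except for a bit of copper at about (380,380) in the crop. There is no contact force. I'll correct y by 4.5 mm and close.

Request:
servo_tool(
  rows=[
    [[0, 0.0045, 0], [0, 0, 0], 0],
    [[0, 0, 0], [0, 0, 0], 1],
    [[0, 0, 0], [0, 0, 0], 1],
    [[0, 0, 0], [0, 0, 0], 1],
    [[0, 0, 0], [0, 0, 0], 1],
    [[0, 0, 0], [0, 0, 0], 1],
    [[0, 0, 0], [0, 0, 0], 1],
    [[0, 0, 0], [0, 0, 0], 1],
    [[0, 0, 0], [0, 0, 0], 1],
    [[0, 0, 0], [0, 0, 0], 1],
  ],
)

```text
clock: 27.38
tool_pos: [0.4341, -0.1878, 0.0028]
orientation: [180.0, 0.0, -0.1]
force: [-0.1, -0.7, 2.0]
opening: 0.0507
```

```bash
python3 r.py
```

```text
[ 0.43408 -0.18778  0.00281] [-0.07 -0.66  1.98] [-0.301  0.083  0.038]
```

Request:
servo_tool(
  rows=[
    [[0, 0, -0.004], [0, 0, 0], 1],
    [[0, 0, -0.012], [0, 0, 0], 1],
    [[0, 0, -0.015], [0, 0, 0], 1],
    [[0, 0, -0.015], [0, 0, 0], 1],
    [[0, 0, -0.015], [0, 0, 0], 1],
    [[0, 0, -0.015], [0, 0, 0], 1],
    [[0, 0, -0.012], [0, 0, 0], 1],
    [[0, 0, -0.012], [0, 0, 0], 1],
    [[0, 0, 0], [0, 0, 0], 1],
  ],
)

```text
clock: 28.13
tool_pos: [0.4354, -0.1878, 0.105]
orientation: [180.0, -0.2, -0.0]
force: [0.5, -1.1, -0.3]
opening: 0.0502
```

```bash
python3 - <<'E'
from h import *
o=telemetry.get_obs(); print(o["tool_pos"].round(4),o["force"].round(2),o["opening"])
a=optics.snapshot("scene"); cv2.imwrite("pics/m3.png",cv2.resize(a[140:250,290:410,::-1],(720,600),interpolation=cv2.INTER_CUBIC))
m0=cv2.imread("pics/full_m1_scene.png")
c=m0[325:388,285:355].astype(int)
E
```

```text
[ 0.4354 -0.1878  0.105 ] [ 0.53 -1.13 -0.31] 0.05024921075323108
```

View pics/m3.png

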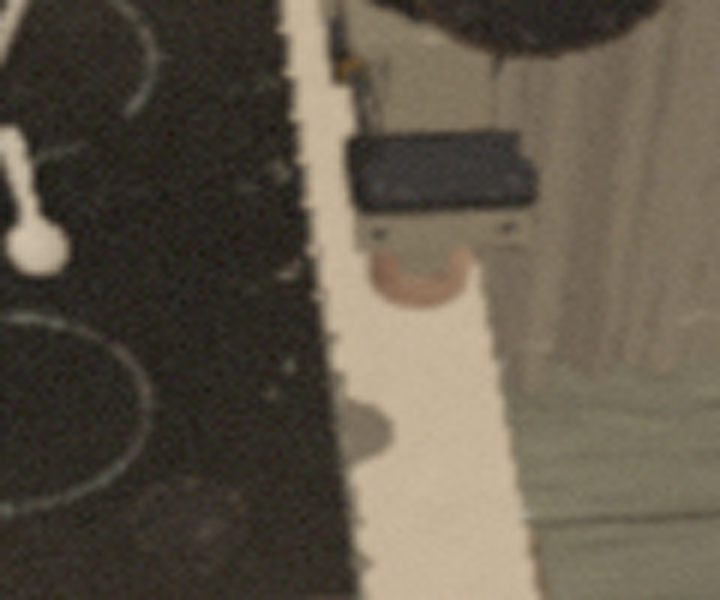

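The cup is lifted and hangs upright, with its bottom at about (420,305) in the crop. I'll carry it above the pan at about (0.579, 0.2875).

Request:
servo_tool(
  rows=[
    [[0.003, -0.01, 0], [0, 0, 0], 1],
    [[0.009, -0.03, 0], [0, 0, 0], 1],
    [[0.009, -0.03, 0], [0, 0, 0], 1],
    [[0.009, -0.03, 0], [0, 0, 0], 1],
    [[0.009, -0.03, 0], [0, 0, 0], 1],
    [[0.009, -0.03, 0], [0, 0, 0], 1],
    [[0.009, -0.03, 0], [0, 0, 0], 1],
    [[0.009, -0.03, 0], [0, 0, 0], 1],
    [[0.009, -0.03, 0], [0, 0, 0], 1],
    [[0.009, -0.03, 0], [0, 0, 0], 1],
    [[0.009, -0.03, 0], [0, 0, 0], 1],
    [[0.009, -0.03, 0], [0, 0, 0], 1],
    [[0.009, -0.03, 0], [0, 0, 0], 1],
    [[0.009, -0.03, 0], [0, 0, 0], 1],
    [[0.009, -0.03, 0], [0, 0, 0], 1],
    [[0.009, -0.03, 0], [0, 0, 0], 1],
    [[0.007, -0.015, 0], [0, 0, 0], 1],
    [[0, 0, 0], [0, 0, 0], 1],
    [[0, 0, 0], [0, 0, 0], 1],
  ],
)

```text
clock: 29.77
tool_pos: [0.5785, 0.2879, 0.1005]
orientation: [179.9, 0.1, -0.0]
force: [-0.7, -0.2, -1.6]
opening: 0.0504
```

```bash
python3 - <<'E'
from h import *
o=telemetry.get_obs(); print(o["tool_pos"].round(4),o["orientation"].round(1),o["force"].round(2),o["moment"].round(3),o["opening"])
a=optics.snapshot("scene"); cv2.imwrite("pics/m4.png",cv2.resize(a[270:410,260:400,::-1],(600,600),interpolation=cv2.INTER_CUBIC))
E
```

```text
[0.5785 0.2879 0.1005] [ 1.799e+02  1.000e-01 -0.000e+00] [-0.75 -0.25 -1.65] [-0.089 -0.039 -0.018] 0.05035032379991003
```

View pics/m4.png

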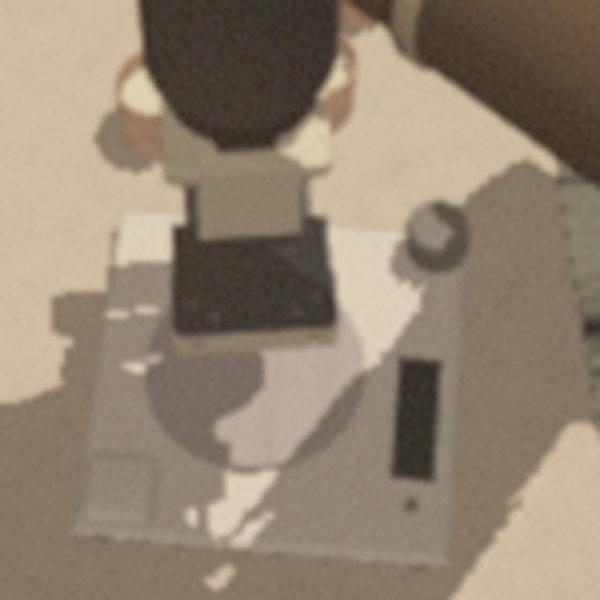

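The tool is over the pan and the scale is clear. I'll lower it to about 6 mm above the pan, then step down with force checks.

Request:
servo_tool(
  rows=[
    [[0, 0, 0.005], [0, 0, 0], 1],
    [[0, 0, 0.009], [0, 0, 0], 1],
    [[0, 0, 0.01], [0, 0, 0], 1],
    [[0, 0, 0.01], [0, 0, 0], 1],
    [[0, 0, 0.01], [0, 0, 0], 1],
    [[0, 0, 0.007], [0, 0, 0], 1],
    [[0, 0, 0.004], [0, 0, 0], 1],
    [[0, 0, 0.002], [0, 0, 0], 1],
    [[0, 0, 0.001], [0, 0, 0], 1],
    [[0, 0, 0], [0, 0, 0], 1],
  ],
)

```text
clock: 30.65
tool_pos: [0.5798, 0.2872, 0.0448]
orientation: [-180.0, -0.0, -0.1]
force: [-0.9, 0.1, -1.5]
opening: 0.0499
```

Request:
servo_tool(
  rows=[
    [[0, 0, 0.001], [0, 0, 0], 1],
    [[0, 0, 0.001], [0, 0, 0], 1],
    [[0, 0, 0.001], [0, 0, 0], 1],
    [[0, 0, 0], [0, 0, 0], 1],
  ],
)

```text
clock: 30.98
tool_pos: [0.5796, 0.2871, 0.0418]
orientation: [-180.0, -0.0, -0.1]
force: [0.2, 0.0, -1.3]
opening: 0.0497
```

Request:
servo_tool(
  rows=[
    [[0, 0, 0.0007], [0, 0, 0], 1],
    [[0, 0, 0.0007], [0, 0, 0], 1],
    [[0, 0, 0], [0, 0, 0], 1],
  ],
)

```text
clock: 31.23
tool_pos: [0.5796, 0.2871, 0.0402]
orientation: [180.0, 0.0, -0.1]
force: [-0.7, -0.4, -1.8]
opening: 0.0502
```

```bash
python3 r.py
```

```text
[0.57956 0.28706 0.04024] [-0.71 -0.41 -1.76] [-0.015 -0.018 -0.02 ]
```

Request:
servo_tool(
  rows=[
    [[0, 0, 0.0007], [0, 0, 0], 1],
    [[0, 0, 0.0007], [0, 0, 0], 1],
    [[0, 0, 0.0007], [0, 0, 0], 1],
    [[0, 0, 0], [0, 0, 0], 1],
  ],
)

```text
clock: 31.57
tool_pos: [0.5795, 0.287, 0.0381]
orientation: [180.0, 0.0, -0.1]
force: [-0.4, 0.1, -0.2]
opening: 0.0501
```

Request:
servo_tool(
  rows=[
    [[0, 0, 0.0005], [0, 0, 0], 1],
    [[0, 0, 0], [0, 0, 0], 1],
  ],
)

```text
clock: 31.73
tool_pos: [0.5796, 0.2871, 0.0377]
orientation: [180.0, 0.0, -0.1]
force: [0.3, -1.0, -1.6]
opening: 0.0502
```

Request:
servo_tool(
  rows=[
    [[0, 0, 0.0005], [0, 0, 0], 1],
    [[0, 0, 0], [0, 0, 0], 1],
  ],
)

```text
clock: 31.9
tool_pos: [0.5796, 0.2871, 0.0372]
orientation: [180.0, 0.0, -0.1]
force: [0.6, 0.4, -1.8]
opening: 0.0503
```

Request:
servo_tool(
  rows=[
    [[0, 0, 0.0004], [0, 0, 0], 1],
    [[0, 0, 0], [0, 0, 0], 1],
  ],
)

```text
clock: 32.07
tool_pos: [0.5796, 0.2871, 0.0368]
orientation: [180.0, 0.0, -0.1]
force: [0.8, 0.5, -0.7]
opening: 0.0503
```

Request:
servo_tool(
  rows=[
    [[0, 0, 0.0004], [0, 0, 0], 1],
    [[0, 0, 0], [0, 0, 0], 1],
  ],
)

```text
clock: 32.23
tool_pos: [0.5797, 0.2872, 0.0365]
orientation: [-180.0, -0.0, -0.1]
force: [-0.9, -0.5, -1.8]
opening: 0.0501
```

Request:
servo_tool(
  rows=[
    [[0, 0, 0.0003], [0, 0, 0], 1],
    [[0, 0, 0], [0, 0, 0], 1],
  ],
)

```text
clock: 32.4
tool_pos: [0.5798, 0.2871, 0.0364]
orientation: [-180.0, -0.0, -0.1]
force: [0.1, -0.5, 1.0]
opening: 0.0503
```

```bash
python3 r.py
```

```text
[0.57977 0.28714 0.0364 ] [ 0.08 -0.53  0.96] [-0.153  0.123  0.007]
```

The cup touched down at 0.0364, as predicted. I'll release it.

Request:
servo_tool(
  rows=[
    [[0, 0, 0], [0, 0, 0], 1],
    [[0, 0, 0], [0, 0, 0], 0.3],
    [[0, 0, 0], [0, 0, 0], 0.1],
    [[0, 0, 0], [0, 0, 0], 0],
    [[0, 0, 0], [0, 0, 0], 0],
    [[0, 0, 0], [0, 0, 0], 0],
    [[0, 0, 0], [0, 0, 0], 0],
    [[0, 0, 0], [0, 0, 0], 0],
  ],
)

```text
clock: 33.07
tool_pos: [0.5796, 0.2871, 0.0362]
orientation: [-180.0, -0.0, -0.1]
force: [0.0, -0.2, -0.0]
opening: 0.0867
```

Request:
servo_tool(
  rows=[
    [[0, 0, -0.005], [0, 0, 0], 0],
    [[0, 0, -0.01], [0, 0, 0], 0],
    [[0, 0, -0.015], [0, 0, 0], 0],
    [[0, 0, -0.02], [0, 0, 0], 0],
    [[0, 0, -0.02], [0, 0, 0], 0],
    [[0, 0, -0.02], [0, 0, 0], 0],
    [[-0.02, 0.03, -0.01], [0, 0, 0], 0],
    [[-0.02, 0.035, 0], [0, 0, 0], 0],
    [[-0.02, 0.035, 0], [0, 0, 0], 0],
    [[-0.02, 0.035, 0], [0, 0, 0], 0],
    [[-0.02, 0.035, 0], [0, 0, 0], 0],
    [[-0.02, 0.035, 0], [0, 0, 0], 0],
    [[0, 0.035, 0], [0, 0, 0], 0],
    [[0, 0.035, 0], [0, 0, 0], 0],
    [[0, 0.035, 0], [0, 0, 0], 0],
    [[0, 0, 0], [0, 0, 0], 0],
  ],
)

```text
clock: 34.4
tool_pos: [0.4586, -0.0268, 0.1374]
orientation: [180.0, -0.1, -0.2]
force: [0.4, -0.1, 0.2]
opening: 0.0873
```

```bash
python3 - <<'E'
from h import *
o=telemetry.get_obs(); print(o["clock"],o["tool_pos"].round(4),o["force"].round(2),o["opening"])
ims=[]
for n,(x,y) in (("scene",(260,280)),("top",(140,180))):
    a=optics.snapshot(n); cv2.imwrite(f"pics/full_n_{n}.png",a[:,:,::-1]); ims.append(cv2.resize(a[y:y+120,x:x+120,::-1],(400,500),interpolation=cv2.INTER_CUBIC))
cv2.imwrite("pics/n1.png",np.hstack(ims))
E
```

```text
34.4 [ 0.4586 -0.0268  0.1374] [ 0.36 -0.11  0.23] 0.08730016437715009
```

View pics/n1.png

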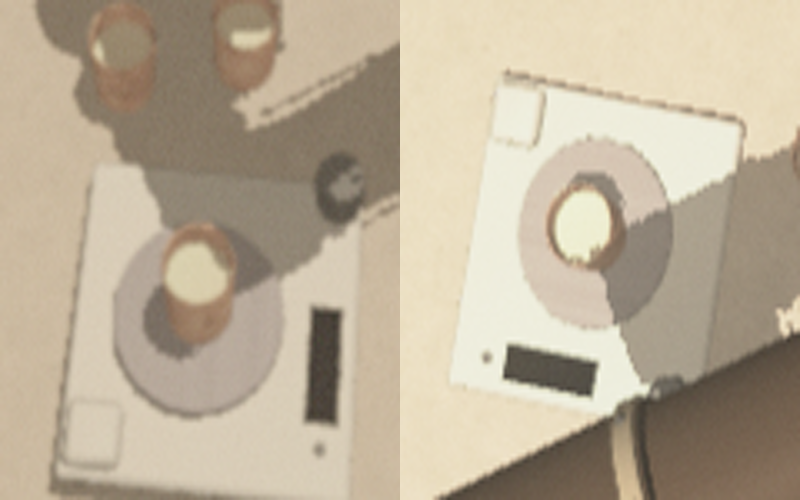

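```bash
python3 - <<'E'
from h import *
t=(140+(585-400+.5)/3.3333-.5,180+(229+.5)/4.1667-.5); s=(260+200.5/3.3333-.5,280+258.5/4.1667-.5)
print("cup rim",plane("top",t,.086),plane("scene",s,.086),tri(t,s))
pt=(140+(595.5-400)/3.3333-.5,180+(232.5)/4.1667-.5); ps=(260+197.5/3.3333-.5,280+321/4.1667-.5)
print("pan",plane("top",pt,.034),plane("scene",ps,.034),tri(pt,ps))
# earlier pan
print("pan0",plane("top",(198.3,236.1),.034),plane("scene",(319.1,356.5),.034))
# bystanders shift
for n,(x,y,w,h) in {"top":(320,180,235,90)}.items():
    p,q=[np.float32(cv2.cvtColor(np.ascontiguousarray(cv2.imread(f)[y:y+h,x:x+w]),cv2.COLOR_BGR2GRAY)) for f in (f"pics/{n}0.png",f"pics/full_n_{n}.png")]
    print("hob",cv2.phaseCorrelate(p,q,cv2.createHanningWindow((w,h),cv2.CV_32F)))
E
```

```text
cup rim [0.57469012 0.28010372 0.086     ] [0.57630223 0.28382055 0.086     ] (array([0.5757, 0.2813, 0.0816]), 0.001)
pan [0.57884812 0.28740102 0.034     ] [0.57997221 0.29425161 0.034     ] (array([0.5798, 0.2898, 0.0258]), 0.0001)
pan0 [0.57670659 0.28692886 0.034     ] [0.57913167 0.29420533 0.034     ]
hob ((0.028714865309737547, -0.012791149824607828), 0.9833796681739666)
```

View pics/full_n_scene.png

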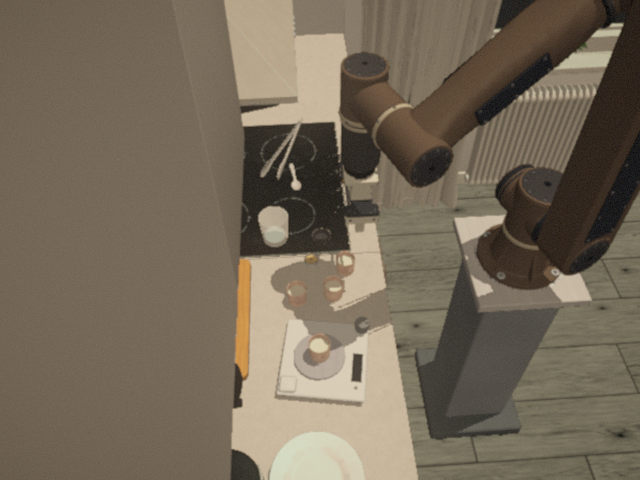

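The cup stands upright about 8 to 10 mm from the pan's centre, and the limit is 25 mm. The bystanders on the hob haven't moved and the arm is clear. I'll let it settle briefly and hand in.

Request:
servo_tool(
  rows=[
    [[0, 0, 0], [0, 0, 0], 0],
    [[0, 0, 0], [0, 0, 0], 0],
    [[0, 0, 0], [0, 0, 0], 0],
    [[0, 0, 0], [0, 0, 0], 0],
  ],
)

```text
clock: 34.83
tool_pos: [0.4594, -0.0219, 0.1362]
orientation: [180.0, 0.0, 0.0]
force: [-0.3, -0.5, 0.3]
opening: 0.0876
```

```bash
python3 -c "
from plant import ctrl
print(ctrl.close_job())"
```

```text
the job is handed in; nothing more can be done
None
```

I felt the gap at the knob at about 2 mm, turned the knob 57° clockwise and released it. I then set the rightmost copper cup on the pan and handed the job in at about 35 s of the 72 s allowed. No verdict is reported.

**Last checks**
- **Scale:** the knob's top stood about 1.0 mm higher than before, and the corner had gone from soft to stiff (about 8 N/mm). I estimate about 2 N on the adjusted foot. The scale itself moved only 1 to 2 mm.
- **Cup:** it stands upright on the pan, about 8 to 10 mm off centre by the two cameras. The limit is 25 mm.
- **Bystanders:** the things on the hob had not moved in the top view. I did not measure the bowl or tea light separately.

**What disagreed or was not checked**
- **Fingertips:** they sat about 38 mm above the reported tool point, which does not match the description. I found this by touch and camera and worked with that offset.
- **Cameras:** they differed by 4 to 7 mm in y at the knob, cup and pan.
- **Other feet:** I did not press the near-left and far-right corners. That all four feet carry weight is inferred from the adjusted corner alone.

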